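# Boxing bronze medallions on a rotary stand

### The arm

A 7-joint arm with a two-finger parallel gripper is mounted at the origin on a cart in front of the work surface, level with it; the furniture and walls round the work are solid. World frame = base frame: x ahead of the robot, y to its left, z up, the work surface at z = 0. Lengths are in m, angles in rad, forces in N, time in s.
With the tool pointing down it reaches from about 0.4 to 0.875 m from the base axis. Payload 6.5 kg.
Tool frame: the origin (TCP) lies midway between the tips of the shut fingers; the grasp point (between the pads) lies 19 mm behind it (r.grip_depth is the distance from the TCP to the grasp point, in m); z points along the fingers, x is the direction in which the jaws open and shut, and the axes are right-handed (so a half turn about z gives the same grasp; the last joint's range is limited). The gripper opens to 85 mm and grips with 20 to 120 N. Pads are 22 mm wide; open, the fingers measure 114 mm over their backs; the gripper's body (76 mm by 85 mm) begins 54 mm behind the grasp point. The pads swing forward as they close: fully open they stand 13 mm farther back than shut.
Start: joints at [-1.23, 0.536, -0.004, 1.538, 0.003, 1.067, -0.071], TCP at [0.257, 0.597, 0.231] pointing down, gripper open.
Joint ranges: [-2.7, 2.7], [-0.37, 2.16], [-1.27, 1.26], [0.24, 2.4], [-1.31, 4.45], [0.19, 1.91], [-2.76, 2.76]. Speed limits (rad/s): [2.39, 2.39, 3.14, 3.14, 3.14, 3.14, 3.14].

### API

Orientations are given as a rotation vector (axis times angle).
In Python, from workcell import r gives the robot as it stands.
- The arm moves only by the shell command python3 -m crank 'ROWS' [OPENING]. ROWS is JSON, one flat list of numbers, 6 for each row, row after row: the shift along the tool's x, y, z in mm, then the turn, a rotation vector about the tool's x, y, z in rad. In form: [x, y, z, rx, ry, rz, x, y, z, rx, ry, rz, ...]. A call has exactly 8 rows; each row is the pose to reach, as a shift and turn from the pose commanded when the call began, along the tool's axes at that moment; what a row does not reach only later rows make up. A row lasts 1/10 s, in which the tool goes at most 50 mm and 8.59 degrees, less where a joint would pass 70% of its speed; a pose out of reach is approached as far as the arm can. A call with a gripper value outside its range is refused whole. OPENING is the opening, from -1 (shut) to 1 (fully open), set as the call begins (- or left out, the last holds). The fingers move at their own pace and stop on an object; the grip force is fixed at half the most. Time passes only in rows, so rows that repeat a pose let the fingers close, or fill a call up. It gives the time, the measured TCP pose, the force and the opening at its end, in the units of the state.
- r.state(): the state, without advancing time (a new reading comes with each control period).
- r.get_image(name): name is "scene" or "side" or "wrist"; returns a dict with "pixels" (480x640x3 uint8, red, green, blue), "mtx" (3x3 intrinsics, pixels), "rvec" (rotation vector, rad) and "tvec" (3), from world to camera coordinates, as OpenCV has them; the wrist camera has in their place "T_tool_cam" (4x4, takes a point from camera to tool coordinates, whose origin is the TCP and whose axes are the tool frame's). Camera axes: x right, y down, z forward; pixel columns grow to the right and rows downward; lengths in m; the calibration is good to about 2 mm. A picture is of the moment at which its call begins: read the wrist's pose just before it. There is no depth.
- r.finish_job(): hands the job in, once; it reports no verdict.
The state is a dict: "clock": time; "joint_positions": joint angles; "qvel": joint speeds; "joint_efforts": joint torques, N m; "ee_pos": TCP position; "orientation": TCP orientation; "contact_force": force on the tool from outside, world axes, zero at the start; "moment": the same for the moment, N m; "opening": opening from 0.0 (shut) to 1.0 (fully open).
Only numpy, scipy, OpenCV 4.12 (cv2) and the standard library are available. Lean on these libraries where they do the work, as an engineer would, in place of code of your own. Each camera call takes 0.05 s, during which the arm holds its last target.

### The job

Box the bronze medallions: lay the loose medallion down in the pocket of the empty dark wooden case, then close every case whose matching lid (light, medium or dark wood) lies on the bench; a case without a lid on the bench stays open. Turn the dial by its hub handle so that a case stands at the yellow pointer before you load or close it, and fit each lid by angling its tongue under the lip at the rim side of its case and lowering it flat until it sits home. Do not knock over the open putty jar.

Things in the scene. Friction and masses are not known exactly. Their poses are not given: they have to be found in the camera images.
- load_point (a point): loading point: where a case's middle must stand to be loaded. On the dial's top face (grey disc 322 mm across, 34 mm above the bench), 100 mm from the hub axis, on the side where the fixed foot carries a low post (30 mm tall) with a yellow pointer. Local +x points from here to the hub axis
- dial (a joint): angle of the dial about its upright hub axis, rad, counter-clockwise from above; it turns without end, friction about 0.25 N m, and stays where it is left. At 0 the light case stands at the loading point, at -2.094 the medium one, at +2.094 the dark one (or whole turns of 6.283 from these)
- hub_handle (a point): black bar handle on the hub that turns the dial: 56 mm long, 14 mm wide, standing from 62 to 96 mm above the bench on a round hub 72 mm across. This point: on the hub axis, 80 mm above the bench. Local x runs along the bar, z up
- case_light: open case of pale light wood fixed on the dial, 98 mm (x) by 80 mm (y), a medallion fixed in it. Origin: on the dial's top face, 34 mm above the bench, under the middle of the pocket. +x points to the hub, -x to the rim, z up. Side walls: inner faces y = +-33 mm, wall at the hub: inner face x = +40 mm, all 30 mm tall. The lid lies on ledges 27 mm up: 6 mm wide along the side walls (x from -24 mm), 10 mm along the hub wall
- case_medium: the same of medium orange-brown wood, with its own medallion. All three cases: the wall at the rim has its inner face at x = -43 mm and carries a lip that reaches in to x = -35 mm, 33 to 37 mm up; the groove under the lip goes down to the blue bed, 24 mm up
- case_dark: the same of dark brown wood, with an empty round pocket centred on its origin: 54 mm across, floor 15 mm and rim (the blue bed) 24 mm above the origin. In all cases a lid that is home is parallel to the case's axes, its underside 27 mm above the origin, with 2 mm of play along and 2.5 mm across, either way
- lid_light_pull (a point): lid of pale light wood: board 71 x 61 x 8 mm (x -33 to +38 mm from this point), on its -x edge a tongue to x = -41 mm, 59 mm wide, the lower 4.5 mm of the thickness. On top a square pull, 24 x 24 mm, 26 mm tall. This point: centre of the pull, 21 mm above the lid's underside; z up. Home, it is 48 mm above the case's origin. About 90 g
- lid_medium_pull (a point): the same lid of medium orange-brown wood, for the medium case. Two or three of the three lids are present
- lid_dark_pull (a point): the same lid of dark brown wood, for the dark case
- medallion_center (a point): the loose bronze medallion, a disc 48 mm across and 9 to 10 mm thick, 140 g, that belongs in the dark case. This point: its centre, 5 mm above its underside, so 20 mm above the case's origin when it lies in the pocket
- putty_jar: open white putty jar, 58 mm tall, 52 mm across, loose, right of the dial; origin under its centre

How it is judged:
At the end, for the whole second after the job is handed in: The medallion lies flat in the dark case's pocket (centre within 6 mm, height within 3 mm), and every lid present is home in the case of its own wood: pull within 4 mm of the case's middle along and across and 2 mm of its seated height, level within 0.05 rad. All at rest (x of lid_light_pull in the frame of case_light between -0.004 and 0.004 m and y of lid_light_pull in the frame of case_light between -0.004 and 0.004 m and z of lid_light_pull in the frame of case_light between 0.046 and 0.05 m and angle between the z axis of lid_light_pull and the z axis of case_light, either way round below 0.05 rad and angle between the x axis of lid_light_pull and the x axis of case_light, either way round below 0.12 rad and linear speed of each of lid_light, lid_medium, lid_dark, medallion below 0.02 m/s and x of lid_medium_pull in the frame of case_medium between -0.004 and 0.004 m and y of lid_medium_pull in the frame of case_medium between -0.004 and 0.004 m and z of lid_medium_pull in the frame of case_medium between 0.046 and 0.05 m and angle between the z axis of lid_medium_pull and the z axis of case_medium, either way round below 0.05 rad and angle between the x axis of lid_medium_pull and the x axis of case_medium, either way round below 0.12 rad and x of lid_dark_pull in the frame of case_dark between -0.004 and 0.004 m and y of lid_dark_pull in the frame of case_dark between -0.004 and 0.004 m and z of lid_dark_pull in the frame of case_dark between 0.046 and 0.05 m and angle between the z axis of lid_dark_pull and the z axis of case_dark, either way round below 0.05 rad and angle between the x axis of lid_dark_pull and the x axis of case_dark, either way round below 0.12 rad and horizontal distance between medallion_center and case_dark below 0.006 m and z of medallion_center in the frame of case_dark between 0.017 and 0.023 m and angle between the z axis of medallion_center and the z axis of case_dark, either way round below 0.1 rad and velocity of joint dial between -0.02 and 0.02 rad/s); the robot touches nothing.
It fails at once if the light lid is handled in its case while that case is away from the loading point (contact force between the fingers and lid_light above 1 N and horizontal distance between lid_light_pull and case_light below 0.03 m and z of lid_light_pull in the frame of case_light below 0.062 m and horizontal distance between lid_light_pull and load_point above 0.06 m).
It fails at once if the medium lid is handled in its case while that case is away from the loading point (contact force between the fingers and lid_medium above 1 N and horizontal distance between lid_medium_pull and case_medium below 0.03 m and z of lid_medium_pull in the frame of case_medium below 0.062 m and horizontal distance between lid_medium_pull and load_point above 0.06 m).
It fails at once if the dark lid is handled in its case while that case is away from the loading point (contact force between the fingers and lid_dark above 1 N and horizontal distance between lid_dark_pull and case_dark below 0.03 m and z of lid_dark_pull in the frame of case_dark below 0.062 m and horizontal distance between lid_dark_pull and load_point above 0.06 m).
It fails at once if the medallion is put into the dark case while that case is away from the loading point (contact force between the fingers and medallion above 1 N and horizontal distance between medallion_center and case_dark below 0.03 m and z of medallion_center in the frame of case_dark below 0.035 m and horizontal distance between medallion_center and load_point above 0.06 m).
It fails at once if the putty jar is knocked over (angle between putty_jar's own z axis and vertical above 0.6 rad).
Of lid_light, lid_medium, lid_dark only 2 to 3 are there at a start; the rules pass over those that are not, and their reading is None.
At some moment in a run one of lid_light, lid_medium, lid_dark, medallion may be knocked a few centimetres aside while the robot is not near it.
Once in a run the grip may slacken for a moment while it holds something.
It also fails if it takes over 210 s, if anything falls off the work surface, if the arm or the gripper's body presses on something with over 40 N, if the wrist force passes 120 N, or if a joint passes its speed limit or range.

## Working session

There is one attempt and no reset: what is moved stays moved. The work goes in short steps, Python scripts to look and compute and a shell command to move; the robot and the scene stay as the last step left them, time stands still between calls to the robot, and variables do not carry over. Pictures are saved under pics/ and viewed, and the job is handed in when it is done.

```bash
ls; mkdir -p pics
python3 - <<'E'
from workcell import r
import cv2
print(r.state())
for n in ["scene","side","wrist"]:
    d=r.get_image(n)
    cv2.imwrite(f"pics/a_{n}.png",d["pixels"][:,:,::-1])
    print(n,{k:v for k,v in d.items() if k!="pixels"})
E
```

```text
pics
{'clock': 0.0, 'joint_positions': array([-1.23016559,  0.53721234, -0.00442384,  1.53886456,  0.0026083 ,
        1.0672829 , -0.07118945]), 'qvel': array([-3.33610194e-04,  5.53214167e-05,  5.17618646e-04,  2.81487212e-04,
       -1.13534246e-03, -6.26213485e-04,  8.40428459e-05]), 'joint_efforts': array([ 1.09291361e-04, -5.83407068e+01,  1.04831915e+00, -2.59107131e+01,
        1.22389258e-02,  9.39035614e-03, -6.43622542e-07]), 'ee_pos': array([0.25698431, 0.59635823, 0.23038665]), 'orientation': array([ 2.62343519e+00,  1.72637489e+00, -2.17882152e-03]), 'contact_force': array([0.61084938, 0.29354366, 0.55228927]), 'moment': array([ 0.01099986,  0.04070077, -0.01122707]), 'opening': 0.9971242383975651}
scene {'mtx': array([[465.38212122,   0.        , 317.98266313],
       [  0.        , 465.38212122, 232.72281478],
       [  0.        ,   0.        ,   1.        ]]), 'rvec': array([ 2.02542029, -1.24316983,  0.52982051]), 'tvec': array([-0.34391514,  0.39810466,  0.91714825])}
side {'mtx': array([[540.69627176,   0.        , 316.08966186],
       [  0.        , 540.69627176, 241.2372335 ],
       [  0.        ,   0.        ,   1.        ]]), 'rvec': array([ 2.01353713, -0.0261579 ,  0.01631238]), 'tvec': array([-0.5572033 ,  0.05148449,  1.23769571])}
wrist {'mtx': array([[383.86892921,   0.        , 318.35523888],
       [  0.        , 383.86892921, 237.64506889],
       [  0.        ,   0.        ,   1.        ]]), 'T_tool_cam': array([[ 9.99998828e-01, -9.15636801e-04, -1.22674781e-03,
        -1.65387765e-04],
       [ 1.22679253e-03,  9.58680538e-01,  2.84482196e-01,
        -7.29493854e-02],
       [ 9.15576879e-04, -2.84483368e-01,  9.58680539e-01,
        -1.41743277e-01],
       [ 0.00000000e+00,  0.00000000e+00,  0.00000000e+00,
         1.00000000e+00]])}
```

View pics/a_scene.png

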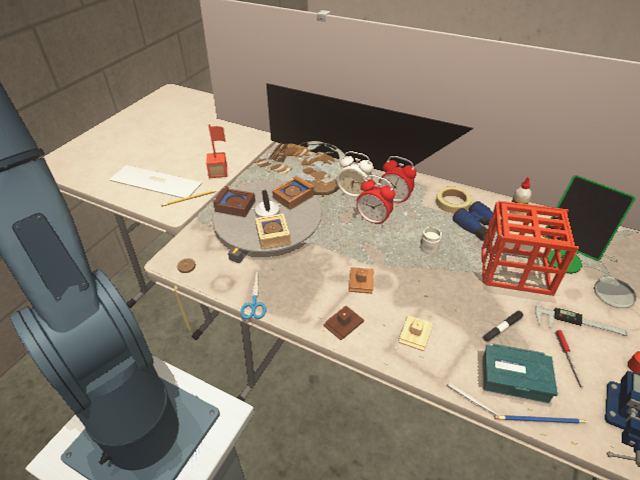

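View pics/a_side.png

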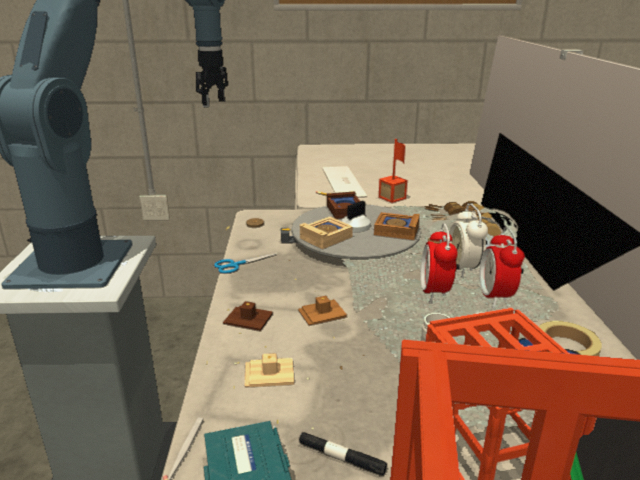

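View pics/a_wrist.png

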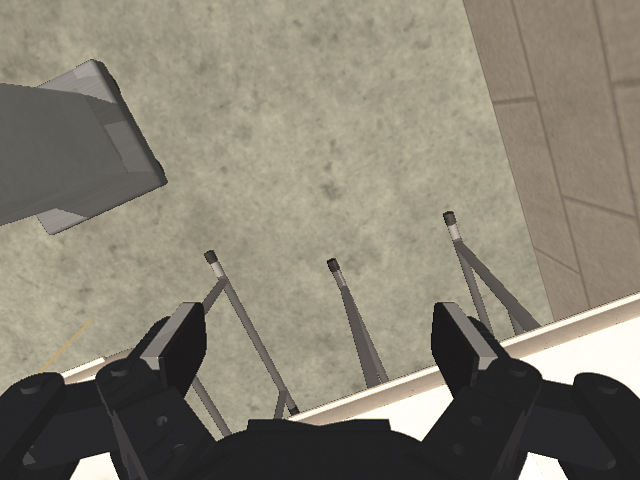

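The scene shows three lids: medium (361,280), dark (344,321) and light (416,332). The medallion is at (186,265), the pointer post at (236,255), the hub handle at (266,202) and the jar at (431,238). Next I'll get rough positions and zoom in.

```bash
cat > h.py <<'E'
import numpy as np, cv2
from scipy.spatial.transform import Rotation as R
from workcell import r
def cam(d,st=None):
    if "rvec" in d:
        Rm=cv2.Rodrigues(d["rvec"])[0]; return d["mtx"],Rm.T,-Rm.T@np.asarray(d["tvec"])
    Rt=R.from_rotvec(st["orientation"]).as_matrix();T=d["T_tool_cam"]
    return d["mtx"],Rt@T[:3,:3],Rt@T[:3,3]+st["ee_pos"]
def ray(c,uv,z):
    K,Rm,o=c; v=Rm@np.linalg.solve(K,[uv[0],uv[1],1.0]); return o+v*(z-o[2])/v[2]
def proj(c,p):
    K,Rm,o=c; q=K@(Rm.T@(np.asarray(p)-o)); return q[:2]/q[2]
def tri(c1,u1,c2,u2):
    A=[];b=[]
    A=np.zeros((3,3));b=np.zeros(3)
    for c,u in((c1,u1),(c2,u2)):
        K,Rm,o=c;v=Rm@np.linalg.solve(K,[u[0],u[1],1.0]);v/=np.linalg.norm(v)
        P=np.eye(3)-np.outer(v,v);A+=P;b+=P@o
    return np.linalg.solve(A,b)
def snap(n,name):
    st=r.state();d=r.get_image(n);cv2.imwrite(f"pics/{name}.png",d["pixels"][:,:,::-1]);return d["pixels"],cam(d,st),st
def totool(p,st=None):
    """world point -> tool mm from current TCP"""
    st=st or r.state();return R.from_rotvec(st["orientation"]).as_matrix().T@(np.asarray(p)-st["ee_pos"])*1000
E
python3 - <<'E'
from h import *
import cv2
np.set_printoptions(precision=4,suppress=True)
d=r.get_image("scene");c=cam(d)
s=cam(r.get_image("side"))
print("cams",c[2],s[2])
for n,u,z in [("med",(186,265),.005),("lidm top",(362,272),.034),("lidd",(345,312),.034),("lidl",(416,322),.034),("jar",(431,231),.058),("post",(236,251),.03),("hub",(266,202),.08),("light case",(273,229),.06),("dark",(234,201),.06),("medc",(292,190),.06)]:
    print(n,ray(c,u,z))
for n,u,z in [("med",(256,222),.01),("lidm",(322,298),.034),("lidd",(249,304),.034),("lidl",(269,357),.034),("hub",(356,209),.08)]:
    print("side",n,ray(s,u,z))
im=d["pixels"][:,:,::-1]
cv2.imwrite("pics/b1.png",cv2.resize(im[150:290,170:370],None,fx=4,fy=4,interpolation=2))
cv2.imwrite("pics/b2.png",cv2.resize(im[220:370,270:470],None,fx=4,fy=4,interpolation=2))
E
```

```text
cams [-0.1975 -0.5017  0.9095] [ 0.5287 -1.1103  0.5768]
med [0.3997 0.2171 0.005 ]
lidm top [ 0.562  -0.2238  0.034 ]
lidd [ 0.4276 -0.2384  0.034 ]
lidl [ 0.4746 -0.3956  0.034 ]
jar [ 0.7622 -0.3386  0.058 ]
post [0.4845 0.1098 0.03  ]
hub [0.6479 0.1117 0.08  ]
light case [0.577  0.0472 0.06  ]
dark [0.6306 0.213  0.06  ]
medc [0.7517 0.0869 0.06  ]
side med [0.4038 0.2073 0.01  ]
side lidm [ 0.563  -0.2205  0.034 ]
side lidd [ 0.4249 -0.2384  0.034 ]
side lidl [ 0.471  -0.4001  0.034 ]
side hub [0.6584 0.1187 0.08  ]
```

View pics/b1.png

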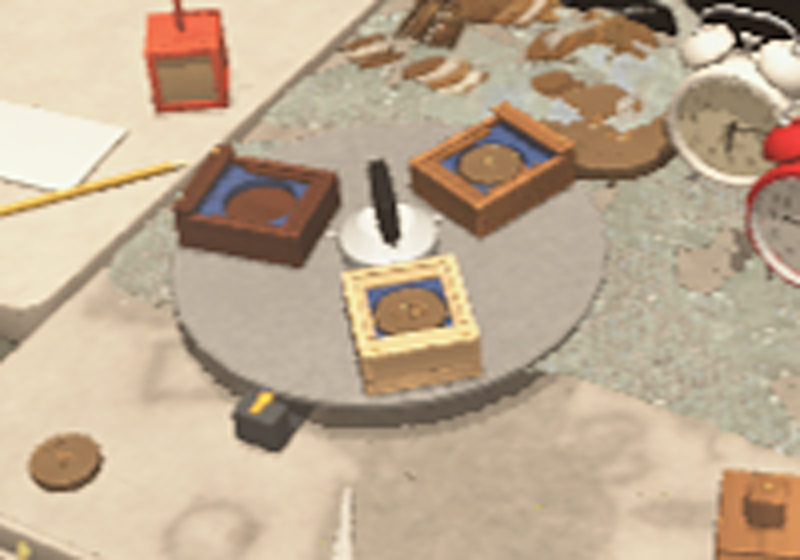

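View pics/b2.png

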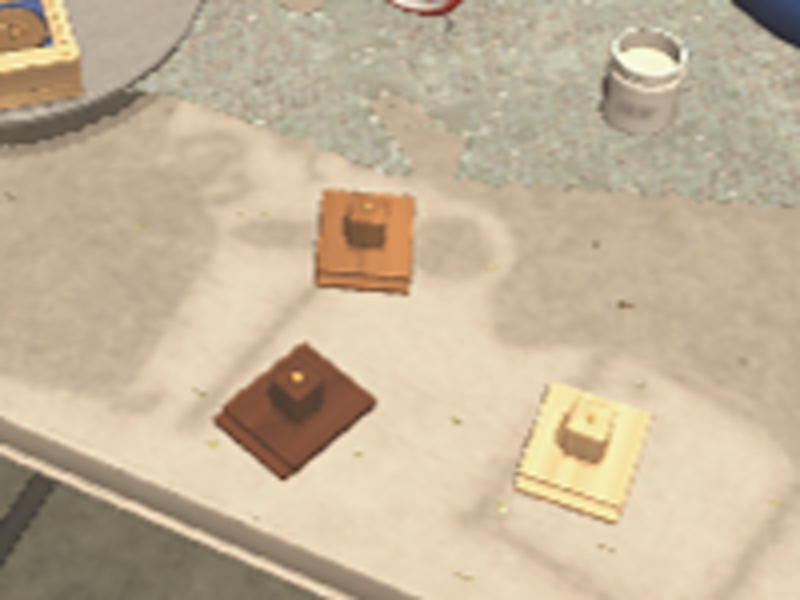

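```bash
cat >> h.py <<'E'
def plan(p,yaw=0.,pitch=0.,st=None,pp=True):
    """shift mm & turn rotvec (tool axes) to TCP p with tool x at world yaw, z down, then pitch(rad) about world-ish tool y"""
    st=st or r.state();R0=R.from_rotvec(st["orientation"])
    Rt=R.from_euler('z',yaw)*R.from_matrix(np.diag([1.,-1,-1]))*R.from_euler('y',pitch)
    s=R0.inv().apply(np.asarray(p)-st["ee_pos"])*1000;w=(R0.inv()*Rt).as_rotvec()
    if pp: print("shift",np.round(s,1),"turn",np.round(w,4),"deg",round(np.degrees(np.linalg.norm(w)),1))
    return s,w
def show():
    st=r.state();M=R.from_rotvec(st["orientation"]).as_matrix()
    print("t",round(st["clock"],2),"p",np.round(st["ee_pos"],4),"xax",np.round(M[:,0],3),"zax",np.round(M[:,2],3),"F",np.round(st["contact_force"],1),"op",round(st["opening"],3),"q",np.round(st["joint_positions"],2))
E
python3 -c "
from h import *
plan([.58,.11,.28],0)
plan([.40,.21,.24],0)"
```

```text
shift [-319.3  489.1  -48.8] turn [5.000e-04 6.000e-04 1.164e+00] deg 66.7
shift [-298.6  284.3   -8.9] turn [5.000e-04 6.000e-04 1.164e+00] deg 66.7
```

```bash
python3 -m crank '[-40,60,-6,0,0,0.14,-80,120,-12,0,0,0.28,-120,180,-18,0,0,0.42,-160,240,-24,0,0,0.56,-200,300,-30,0,0,0.7,-240,360,-36,0,0,0.84,-280,420,-42,0,0,0.98,-319,489,-49,0,0,1.12]' 
python3 -c "
from h import *
show();plan([.58,.11,.28],0)"
```

```text
clock: 1.05
ee_pos: [0.476, 0.2615, 0.2649]
orientation: [-3.141, -0.06, -0.0]
contact_force: [1.6, 0.1, 0.4]
opening: 0.998
t 1.05 p [0.476  0.2615 0.2649] xax [0.999 0.038 0.   ] zax [ 0.  0. -1.] F [1.6 0.1 0.4] op 0.998 q [-0.86  0.33  0.35  1.8  -0.13  1.03 -0.43]
shift [ 98.1 155.4 -15.1] turn [-0.0005 -0.0002  0.0385] deg 2.2
```

```bash
python3 -m crank '[25,39,-4,0,0,0.01,50,78,-8,0,0,0.02,75,117,-12,0,0,0.03,98,155,-15,0,0,0.038,98,155,-15,0,0,0.038,98,155,-15,0,0,0.038,98,155,-15,0,0,0.038,98,155,-15,0,0,0.038]' 
python3 -c "
from h import *
show()
snap('wrist','c1')"
```

```text
clock: 1.85
ee_pos: [0.5793, 0.1146, 0.2793]
orientation: [-3.141, -0.014, 0.001]
contact_force: [-0.8, 1.2, 0.8]
opening: 1.002
t 1.85 p [0.5793 0.1146 0.2793] xax [ 1.     0.009 -0.001] zax [-0.001  0.001 -1.   ] F [-0.8  1.2  0.8] op 1.002 q [-0.58  0.41  0.42  1.67 -0.18  1.11 -0.1 ]
```

View pics/c1.png

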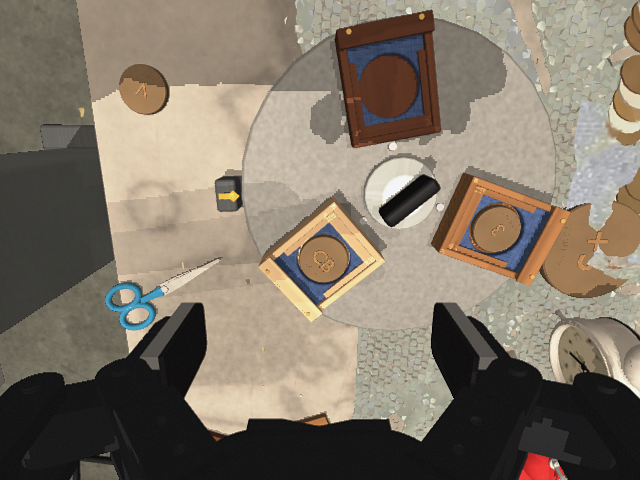

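The wrist view shows the hub at (401,193), the bar running from (385,218) to (436,183), the pointer post at (229,194) and the medallion at (144,89). The cases are dark (388,80), medium (500,230) and light (322,258).

Run:
```python
from h import *
np.set_printoptions(precision=4,suppress=True)
px,c,st=snap('wrist','c2')
hsv=cv2.cvtColor(px,cv2.COLOR_RGB2HSV)
def comp(m,box):
    mm=np.zeros_like(m);x0,y0,x1,y1=box;mm[y0:y1,x0:x1]=m[y0:y1,x0:x1]
    n,l,s,ce=cv2.connectedComponentsWithStats(mm.astype(np.uint8))
    i=1+np.argmax(s[1:,4]);return (l==i),s[i],ce[i]
# bar: dark
m,s,ce=comp((px.max(2)<45),(360,150,460,250));ys,xs=np.nonzero(m)
print("bar",s,ce,cv2.minAreaRect(np.column_stack([xs,ys]).astype(np.float32)))
rc=cv2.minAreaRect(np.column_stack([xs,ys]).astype(np.float32))
m,s,ce=comp((px.min(2)>185),(355,150,450,240));ys,xs=np.nonzero(m)
hull=cv2.convexHull(np.column_stack([xs,ys]).astype(np.int32));el=cv2.fitEllipse(hull);print("hubellipse",el,ray(c,el[0],.062))
# arrow
m,s,ce=comp((hsv[...,1]>180)&(hsv[...,0]>18)&(hsv[...,0]<32),(205,170,250,220));print("arrow",s,ce,ray(c,ce,.031))
# medallion
m,s,ce=comp((hsv[...,0]<20)&(hsv[...,1]>90),(110,55,180,125));ys,xs=np.nonzero(m)
hull=cv2.convexHull(np.column_stack([xs,ys]).astype(np.int32));el=cv2.fitEllipse(hull);print("med",el,s,ray(c,el[0],.0095))
# disc pts, ray at z=.034
for uv in [(242,180),(556,150),(303,50)]: print(ray(c,uv,.034))
for u in [(383,218),(436,183),(411,201)]: print("bar",ray(c,u,.096))
b=cv2.boxPoints(rc);print([ray(c,q,.09)[:2] for q in b])
# blue beds
for n,bx in (("dark",(345,30,440,140)),("light",(270,210,380,310)),("med",(440,180,560,280))):
    m,s,ce=comp((hsv[...,0]>100)&(hsv[...,0]<130)&(hsv[...,1]>80),bx);ys,xs=np.nonzero(m)
    rc=cv2.minAreaRect(np.column_stack([xs,ys]).astype(np.float32));print(n,rc,ray(c,rc[0],.058))
cv2.imwrite("pics/c2z.png",cv2.resize(px[20:330,200:600,::-1],None,fx=2,fy=2,interpolation=2))
```

```text
bar [379 175  61  52 973] [406.5262 198.4707] ((408.54876708984375, 199.0609588623047), (22.957542419433594, 64.49976348876953), 51.34019470214844)
hubellipse ((390.25628662109375, 180.60476684570312), (33.18836212158203, 69.20454406738281), 50.47184753417969) [0.6455 0.1363 0.062 ]
arrow [234 191   1   1   1] [234. 191.] [0.492  0.1201 0.031 ]
med ((143.17718505859375, 88.81038665771484), (46.10877990722656, 53.10380554199219), 139.813720703125) [ 119   64   49   50 1932] [0.4017 0.219  0.0095]
[0.5013 0.1318 0.034 ]
[0.812  0.1637 0.034 ]
[0.5633 0.2516 0.034 ]
bar [0.6348 0.1085 0.096 ]
bar [0.678  0.1393 0.096 ]
bar [0.658  0.1237 0.096 ]
[array([0.6294, 0.114 ]), array([0.6707, 0.1495]), array([0.6845, 0.1343]), array([0.6431, 0.0978])]
dark ((391.2884826660156, 79.94231414794922), (79.62315368652344, 76.68141174316406), 78.69007110595703) [0.6417 0.2241 0.058 ]
light ((318.8412780761719, 260.2375793457031), (60.78329086303711, 64.89547729492188), 46.73570251464844) [0.5793 0.0553 0.058 ]
med ((516.5275268554688, 233.59176635742188), (38.87618637084961, 68.81220245361328), 28.300758361816406) [0.7735 0.0846 0.058 ]
```

View pics/c2z.png

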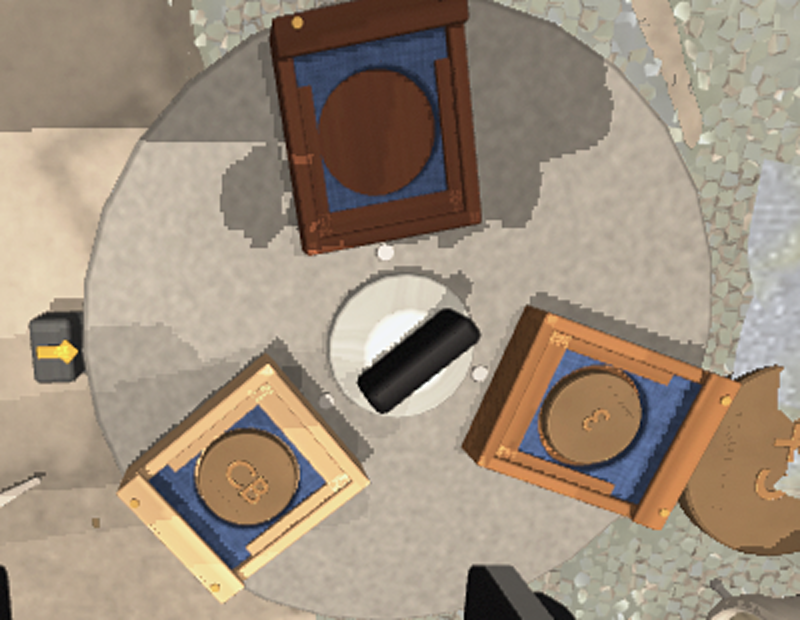

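Run:
```python
from h import *
np.set_printoptions(precision=4,suppress=True)
px,c,st=snap('wrist','c3')
Z=lambda x,y:(200+x/2,20+y/2)
print("hub",ray(c,Z(402,345),.062)); print("bar",ray(c,Z(419,361),.096))
a,b=ray(c,Z(37,352),.030),ray(c,Z(78,352),.030);print("arrow",a,b)
# disc circle fit on rim points
P=np.array([ray(c,Z(*p),.034)[:2] for p in [(85,290),(713,290),(160,125),(690,150),(360,605),(620,545),(105,420)]])
A=np.c_[2*P,np.ones(len(P))];s=np.linalg.lstsq(A,(P**2).sum(1),rcond=None)[0];print("disc",s[:2],np.sqrt(s[2]+s[:2]@s[:2]))
def fr(n,pts,z):
    Q=np.array([ray(c,Z(*p),z)[:2] for p in pts]);m=Q.mean(0);print(n,m,"sides",np.linalg.norm(np.roll(Q,-1,0)-Q,axis=1));return m
```

```text
hub [0.6565 0.1248 0.062 ]
bar [0.6569 0.1238 0.096 ]
arrow [0.4757 0.1143 0.03  ] [0.4968 0.1144 0.03  ]
disc [0.6635 0.1219] 0.1589898801983228
```

Run:
```python
from h import *
plan([.657,.1238,.12],np.radians(-50))
```

```text
shift [ 77.5  -9.3 159.5] turn [-2.000e-04  3.000e-04  8.805e-01] deg 50.4
```

```bash
python3 -m crank '[20,-2,30,0,0,0.14,40,-4,60,0,0,0.28,60,-6,90,0,0,0.42,77.5,-9,120,0,0,0.56,77.5,-9,150,0,0,0.7,77.5,-9,159,0,0,0.84,77.5,-9,159,0,0,0.88,77.5,-9,159,0,0,0.88]' 0
python3 - <<'E'
from h import *
show();px,c,st=snap('wrist','d1');plan([.657,.1238,.068],np.radians(-50))
E
```

```text
clock: 2.8
ee_pos: [0.6571, 0.1229, 0.1199]
orientation: [2.846, -1.328, -0.001]
contact_force: [0.2, 0.3, 0.5]
opening: 0.501
t 2.8 p [0.6571 0.1229 0.1199] xax [ 0.642 -0.766 -0.   ] zax [-0.001 -0.001 -1.   ] F [0.2 0.3 0.5] op 0.501 q [-0.61  0.76  0.54  1.59 -0.46  0.93 -0.78]
shift [-1.  -0.3 52.5] turn [ 0.0001 -0.0001  0.0008] deg 0.0
```

View pics/d1.png

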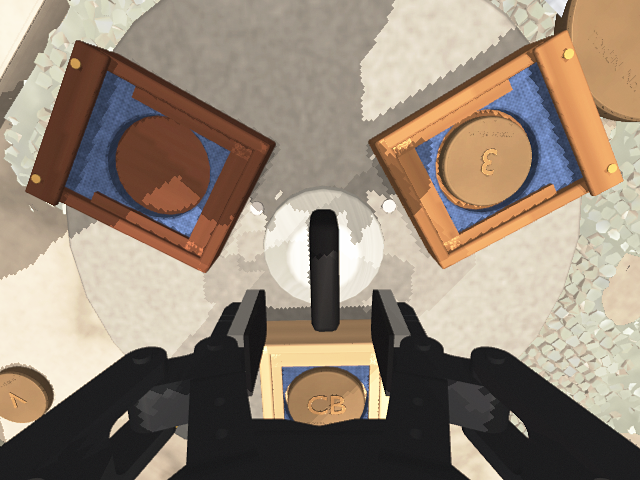

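Run:
```python
from h import *
px,c,st=snap('wrist','d2');print(ray(c,(324,247),.062),ray(c,(324,270),.096),ray(c,(322,212),.096),ray(c,(326,327),.096))
```

```text
[0.66456293 0.12533788 0.062     ] [0.66413162 0.1256104  0.096     ] [0.68456608 0.14404905 0.096     ] [0.6421317  0.10573667 0.096     ]
```

```bash
python3 -m crank '[0,-2,25,0,0,0,0,-4,52,0,0,0,0,-4,52,0,0,0,0,-4,52,0,0,0,0,-4,52,0,0,0,0,-4,52,0,0,0,0,-4,52,0,0,0,0,-4,52,0,0,0]' 0
python3 -m crank '[0,0,0,0,0,0,0,0,0,0,0,0,0,0,0,0,0,0,0,0,0,0,0,0,0,0,0,0,0,0,0,0,0,0,0,0,0,0,0,0,0,0,0,0,0,0,0,0]' -1
python3 -c "
from h import *
show();snap('wrist','e1')"
```

```text
clock: 3.7
ee_pos: [0.6609, 0.1249, 0.0692]
orientation: [-2.846, 1.329, -0.001]
contact_force: [0.2, 0.1, -0.9]
opening: 0.499
clock: 4.5
ee_pos: [0.6619, 0.1232, 0.069]
orientation: [2.845, -1.331, 0.005]
contact_force: [4.1, -3.8, -0.6]
opening: 0.151
t 4.5 p [0.6619 0.1232 0.069 ] xax [ 0.641 -0.768  0.003] zax [ 0.003 -0.002 -1.   ] F [ 4.1 -3.8 -0.6] op 0.151 q [-0.58  0.83  0.51  1.59 -0.49  0.85 -0.75]
```

View pics/e1.png

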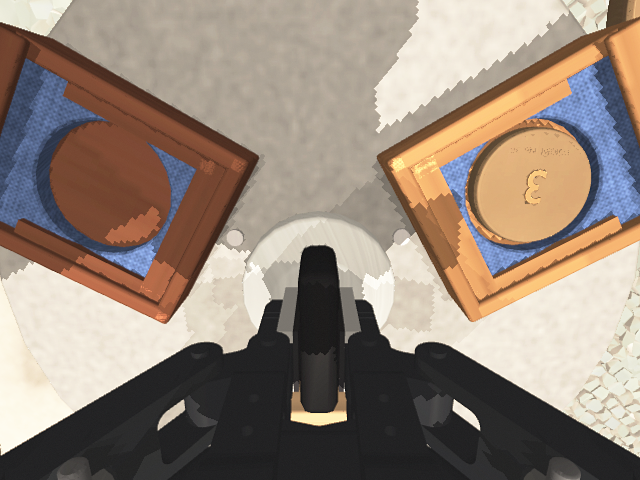

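```bash
python3 -c "
from h import *
px,c,st=snap('wrist','e2')
for z in(.055,.062): print(z,ray(c,(318,217),z),ray(c,(243,285),z),ray(c,(393,285),z))
print(ray(c,(318,247),.096),ray(c,(318,410),.096)); print(totool(ray(c,(318,247),.096)),totool(ray(c,(318,410),.096)),totool(ray(c,(318,217),.062)))
"
```

```text
0.055 [0.68823709 0.1458033  0.055     ] [0.64359569 0.15152103 0.055     ] [0.68571904 0.10078499 0.055     ]
0.062 [0.68951476 0.14688727 0.062     ] [0.64687845 0.15234818 0.062     ] [0.68710981 0.10389097 0.062     ]
[0.68827704 0.14595819 0.096     ] [0.64086666 0.10650628 0.096     ]
[ -0.45737835 -34.78067851 -26.93401718] [ -0.55030164  26.89739216 -27.00206559] [ -0.47935693 -36.28887867   7.06774721]
```

```bash
python3 -m crank '[0,0,0,0,0,-0.05,0,0,0,0,0,-0.13,0,0,0,0,0,-0.21,0,0,0,0,0,-0.29,0,0,0,0,0,-0.37,0,0,0,0,0,-0.45,0,0,0,0,0,-0.52,0,0,0,0,0,-0.52]'
python3 -c "
from h import *
show()"
```

```text
clock: 5.4
ee_pos: [0.6609, 0.1239, 0.069]
orientation: [3.092, -0.552, 0.001]
contact_force: [0.3, -3.1, 3.3]
opening: 0.151
t 5.4 p [0.6609 0.1239 0.069 ] xax [ 0.938 -0.346  0.001] zax [ 0.001 -0.001 -1.   ] F [ 0.3 -3.1  3.3] op 0.151 q [-0.5   0.8   0.38  1.59 -0.37  0.83 -0.33]
```

```bash
python3 -m crank '[0,0,0,0,0,-0.1,0,0,0,0,0,-0.23,0,0,0,0,0,-0.36,0,0,0,0,0,-0.49,0,0,0,0,0,-0.62,0,0,0,0,0,-0.75,0,0,0,0,0,-0.88,0,0,0,0,0,-0.88]'
python3 -c "
from h import *
show();snap('wrist','e3')"
```

```text
clock: 6.2
ee_pos: [0.6589, 0.1237, 0.069]
orientation: [3.032, 0.82, -0.006]
contact_force: [-7.4, -3.0, 9.7]
opening: 0.155
t 6.2 p [0.6589 0.1237 0.069 ] xax [ 0.864  0.504 -0.004] zax [-0.004 -0.001 -1.   ] F [-7.4 -3.   9.7] op 0.155 q [-0.36  0.77  0.16  1.58 -0.15  0.81  0.39]
```

View pics/e3.png

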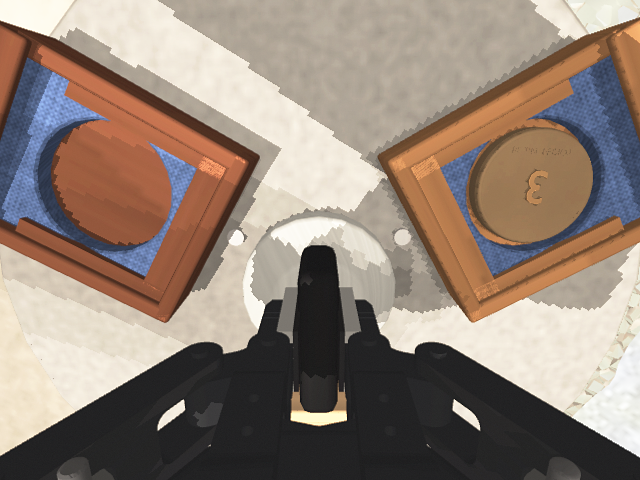

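```bash
python3 -m crank '[0,0,0,0,0,0,0,0,0,0,0,0,0,0,-10,0,0,0,0,0,-35,0,0,0,0,0,-70,0,0,0,0,0,-110,0,0,0,0,0,-120,0,0,0,0,0,-120,0,0,0]' 0
python3 -c "
from h import *
show();plan([.46,.18,.24],0)"
```

```text
clock: 7.05
ee_pos: [0.6622, 0.1253, 0.1914]
orientation: [-3.034, -0.817, -0.008]
contact_force: [-0.0, 0.2, -0.2]
opening: 0.5
t 7.05 p [0.6622 0.1253 0.1914] xax [0.865 0.502 0.005] zax [ 0.005  0.001 -1.   ] F [-0.   0.2 -0.2] op 0.5 q [-0.38  0.62  0.19  1.52 -0.13  1.01  0.37]
shift [-147.2 -148.7  -49.5] turn [-0.     -0.005   0.5259] deg 30.1
```

```bash
python3 -m crank '[-30,-30,-10,0,0,0.1,-60,-60,-20,0,0,0.2,-90,-90,-30,0,0,0.3,-120,-120,-40,0,0,0.4,-147,-149,-50,0,-0.005,0.526,-147,-149,-50,0,-0.005,0.526,-147,-149,-50,0,-0.005,0.526,-147,-149,-50,0,-0.005,0.526]' 0.45
python3 -c "
from h import *
show();snap('wrist','f1')"
```

```text
clock: 7.85
ee_pos: [0.4591, 0.1794, 0.2379]
orientation: [3.139, 0.0, -0.008]
contact_force: [0.7, 0.5, -0.2]
opening: 0.722
t 7.85 p [0.4591 0.1794 0.2379] xax [ 1.     0.    -0.005] zax [-0.005 -0.002 -1.   ] F [ 0.7  0.5 -0.2] op 0.722 q [-0.72  0.27  0.3   1.95 -0.1   0.95 -0.37]
```

View pics/f1.png

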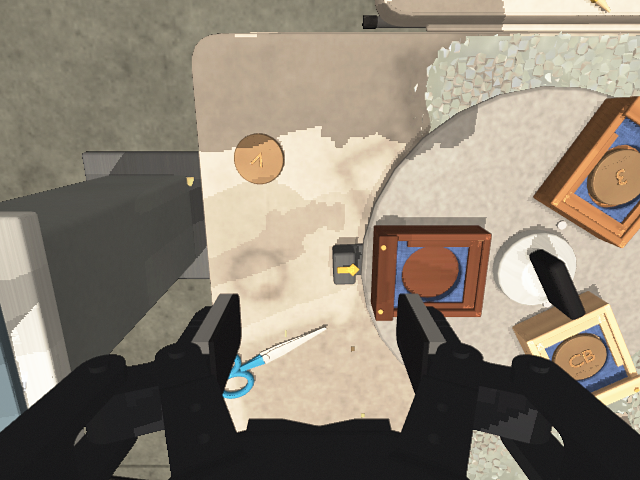

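```bash
cat >> h.py <<'E'
def ell(mask,box):
    x0,y0,x1,y1=box;mm=np.zeros(mask.shape,np.uint8);mm[y0:y1,x0:x1]=mask[y0:y1,x0:x1]
    n,l,s,ce=cv2.connectedComponentsWithStats(mm);i=1+np.argmax(s[1:,4])
    cs,_=cv2.findContours((l==i).astype(np.uint8),cv2.RETR_EXTERNAL,cv2.CHAIN_APPROX_NONE)
    return cv2.fitEllipse(cv2.convexHull(max(cs,key=len))),ce[i],s[i]
def zoom(px,box,f,name):
    x0,y0,x1,y1=box;cv2.imwrite(f"pics/{name}.png",cv2.resize(px[y0:y1,x0:x1,::-1],None,fx=f,fy=f,interpolation=2))
E
python3 - <<'E'
from h import *
np.set_printoptions(precision=4,suppress=True)
px,c,st=snap('wrist','f2');hsv=cv2.cvtColor(px,cv2.COLOR_RGB2HSV)
e,ce,s=ell((hsv[...,0]<22)&(hsv[...,1]>110),(225,130,295,192));print("med",e,s,ray(c,e[0],.0095),ray(c,ce,.0095))
zoom(px,(330,210,500,340),4,'f2z')
print(hsv[158,259],hsv[150,300],hsv[272,431])
E
```

```text
med ((258.2958068847656, 158.26580810546875), (48.36800765991211, 50.40635299682617), 141.34371948242188) [ 234  134   50   50 1931] [0.4004 0.2195 0.0095] [0.4003 0.2195 0.0095]
[ 16 133 227] [ 20  35 246] [ 10 154 144]
```

View pics/f2z.png

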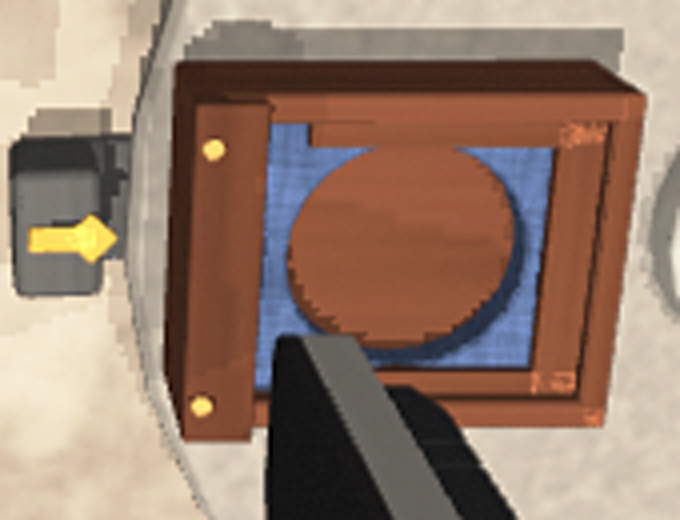

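Run:
```python
from h import *
np.set_printoptions(precision=4,suppress=True)
px,c,st=snap('wrist','f3')
Z=lambda x,y:(330+x/4,210+y/4)
for n,z,p in [("hubcorner far",.064,(645,94)),("hubc near",.064,(605,427)),("pin",.071,(214,150)),("pin",.071,(202,406)),("lipin",.071,(270,103)),("lipin",.071,(250,440)),("lipout",.071,(192,103)),("lipout",.071,(183,440)),("pocket ctr rim",.058,(405,253)),("arrow tip",.03,(117,240)),("arrow tail",.03,(30,239))]:
    print(n,ray(c,Z(*p),z))
plan([.4004,.2195,.05],0)
```

```text
hubcorner far [0.6051 0.1608 0.064 ]
hubc near [0.606  0.0818 0.064 ]
pin [0.5126 0.1506 0.071 ]
pin [0.5127 0.0907 0.071 ]
lipin [0.5238 0.1609 0.071 ]
lipin [0.5239 0.0822 0.071 ]
lipout [0.5075 0.1609 0.071 ]
lipout [0.5089 0.0822 0.071 ]
pocket ctr rim [0.5588 0.122  0.058 ]
arrow tip [0.4971 0.114  0.03  ]
arrow tail [0.4759 0.1143 0.03  ]
shift [-58.  -40.7 188.2] turn [ 0.0022  0.0052 -0.0011] deg 0.3
```

```bash
python3 -m crank '[-20,-14,40,0,0.005,0,-40,-28,80,0,0.005,0,-58,-41,120,0,0.005,0,-58,-41,160,0,0.005,0,-58,-41,188,0,0.005,0,-58,-41,188,0,0.005,0,-58,-41,188,0,0.005,0,-58,-41,188,0,0.005,0]' 0.5
python3 -c "
from h import *
show();snap('wrist','g1');plan([.4004,.2195,.00],0)"
```

```text
clock: 8.8
ee_pos: [0.4012, 0.221, 0.0521]
orientation: [3.142, -0.001, 0.004]
contact_force: [0.7, 0.5, -0.1]
opening: 0.748
t 8.8 p [0.4012 0.221  0.0521] xax [ 1.    -0.001  0.002] zax [ 0.002 -0.    -1.   ] F [ 0.7  0.5 -0.1] op 0.748 q [-0.75  0.53  0.18  2.15 -0.2   0.47 -0.41]
shift [-0.9  1.7 52.2] turn [-0.0003 -0.0027 -0.0006] deg 0.2
```

View pics/g1.png

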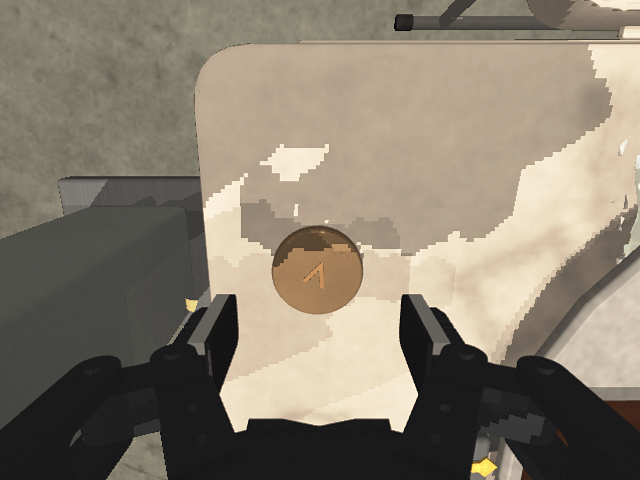

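```bash
python3 -c "
from h import *
px,c,st=snap('wrist','g2');p=ray(c,(317.5,269.5),.0095);print(p);plan([p[0],p[1],-0.001],0)"
```

```text
[0.40008717 0.22162744 0.0095    ]
shift [-1.1 -0.4 53.2] turn [-0.0004 -0.0027 -0.0004] deg 0.2
```

```bash
python3 -m crank '[-1,-0.5,15,0,-0.003,0,-1,-0.5,30,0,-0.003,0,-1,-0.5,42,0,-0.003,0,-1,-0.5,48,0,-0.003,0,-1,-0.5,52,0,-0.003,0,-1,-0.5,52,0,-0.003,0,-1,-0.5,52,0,-0.003,0,-1,-0.5,52,0,-0.003,0]'
python3 -m crank '[0,0,0,0,0,0,0,0,0,0,0,0,0,0,0,0,0,0,0,0,0,0,0,0,0,0,0,0,0,0,0,0,0,0,0,0,0,0,0,0,0,0,0,0,0,0,0,0]' -1
python3 -c "
from h import *
show()"
```

```text
clock: 9.7
ee_pos: [0.399, 0.2213, -0.0008]
orientation: [3.141, -0.0, -0.003]
contact_force: [-0.4, -0.2, 0.2]
opening: 0.747
clock: 10.5
ee_pos: [0.3992, 0.2213, -0.0003]
orientation: [3.141, -0.0, -0.003]
contact_force: [-2.4, -0.6, 11.6]
opening: 0.526
t 10.5 p [ 3.992e-01  2.213e-01 -3.000e-04] xax [ 1.    -0.    -0.002] zax [-0.002 -0.001 -1.   ] F [-2.4 -0.6 11.6] op 0.526 q [-0.71  0.64  0.14  2.16 -0.24  0.36 -0.39]
```

```bash
python3 -m crank '[0,0,0,0,0,0,0,0,0,0,0,0,0,0,0,0,0,0,0,0,-4.5,0,0,0,0,0,-4.5,0,0,0,0,0,-4.5,0,0,0,0,0,-4.5,0,0,0,0,0,-4.5,0,0,0]' 0.3
python3 -m crank '[0,0,0,0,0,0,0,0,0,0,0,0,0,0,0,0,0,0,0,0,0,0,0,0,0,0,0,0,0,0,0,0,0,0,0,0,0,0,0,0,0,0,0,0,0,0,0,0]' -1
python3 -m crank '[0,0,-2,0,0,0,0,0,-10,0,0,0,0,0,-25,0,0,0,0,0,-45,0,0,0,0,0,-70,0,0,0,0,0,-95,0,0,0,0,0,-110,0,0,0,0,0,-110,0,0,0]' -1
python3 -c "
from h import *
show();snap('wrist','g3');plan([.559,.1215,.12],0)"
```

```text
clock: 11.3
ee_pos: [0.3987, 0.2211, 0.0032]
orientation: [3.14, 0.0, -0.004]
contact_force: [0.3, 0.3, 0.6]
opening: 0.651
clock: 12.1
ee_pos: [0.3989, 0.2211, 0.0039]
orientation: [3.141, -0.0, -0.004]
contact_force: [-2.5, -1.4, 10.9]
opening: 0.516
clock: 12.9
ee_pos: [0.4002, 0.222, 0.1152]
orientation: [-3.14, -0.0, -0.001]
contact_force: [-0.1, -0.6, -1.5]
opening: 0.515
t 12.9 p [0.4002 0.222  0.1152] xax [1. 0. 0.] zax [ 0.     0.001 -1.   ] F [-0.1 -0.6 -1.5] op 0.515 q [-0.8   0.4   0.23  2.13 -0.16  0.62 -0.45]
shift [159.5 100.1  -6.2] turn [0.     0.0012 0.0002] deg 0.1
```

View pics/g3.png

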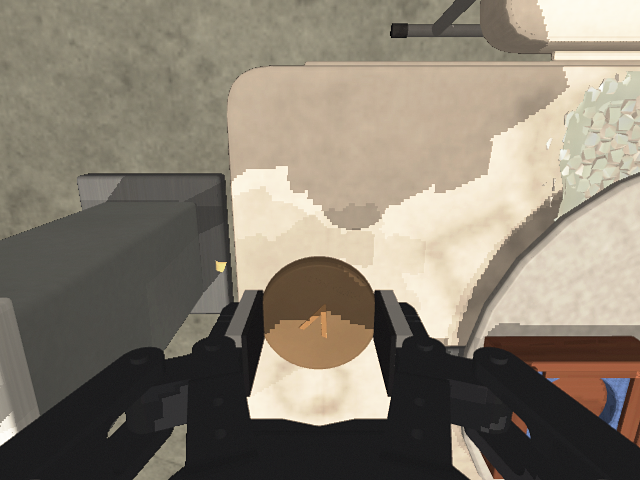

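```bash
python3 -c "
from h import *
px,c,st=snap('wrist','g4');z=st['ee_pos'][2]+.0056
p=ray(c,(319,313),z);print(p,totool(p,st));print(totool(ray(c,(319,257),z),st),totool(ray(c,(319,369),z),st))"
```

```text
[0.39903383 0.2226384  0.11959919] [-0.43510735 -1.04569138 -5.59949659]
[ -0.41763965 -24.36237373  -5.60006377] [-0.45426567 24.52770268 -5.59887452]
```

```bash
python3 -m crank '[20,12,-1,0,0,0,42,26,-2,0,0,0,65,40,-3,0,0,0,88,55,-4,0,0,0,111,70,-5,0,0,0,134,85,-6,0,0,0,150,95,-6,0,0,0,159.5,100,-6,0,0,0]'
python3 -m crank '[0,0,5,0,0,0,0,0,10,0,0,0,0,0,20,0,0,0,0,0,28,0,0,0,0,0,33,0,0,0,0,0,33,0,0,0,0,0,33,0,0,0,0,0,33,0,0,0]'
python3 -c "
from h import *
show();snap('wrist','g5');plan([.559,.1215,.075],0)"
```

```text
clock: 13.8
ee_pos: [0.559, 0.1194, 0.1175]
orientation: [3.139, -0.003, -0.007]
contact_force: [-0.5, 0.1, -1.4]
opening: 0.516
clock: 14.6
ee_pos: [0.5588, 0.1213, 0.0863]
orientation: [3.14, -0.0, -0.003]
contact_force: [0.4, -0.8, -1.0]
opening: 0.51
t 14.6 p [0.5588 0.1213 0.0863] xax [ 1.    -0.    -0.002] zax [-0.002 -0.001 -1.   ] F [ 0.4 -0.8 -1. ] op 0.51 q [-0.46  0.61  0.23  1.86 -0.2   0.7  -0.12]
shift [ 0.2 -0.3 11.4] turn [0.0011 0.002  0.    ] deg 0.1
```

View pics/g5.png

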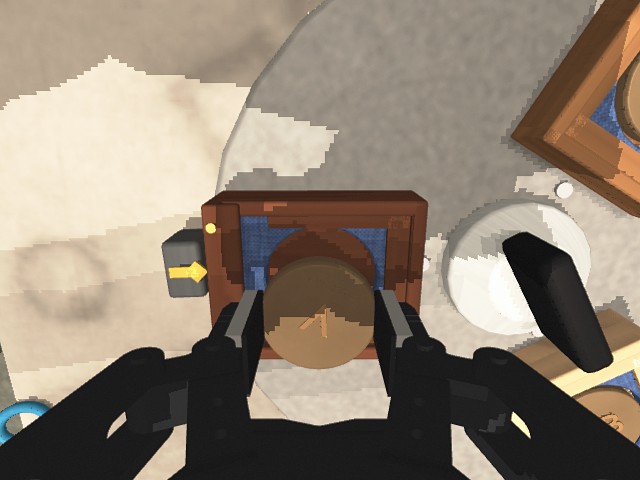

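```bash
python3 -c "
from h import *
np.set_printoptions(precision=4,suppress=True)
px,c,st=snap('wrist','g6');zoom(px,(190,170,450,380),3,'g6z')
for n,u,z in [('hubouter',(427,204),.064),('lipin',(241,206),.071),('lipout',(203,206),.071),('pocketfar',(322,228),.058),('pL',(267,255),.058),('pR',(377,255),.058),('farwall',(320,194),.064)]: print(n,ray(c,u,z))"
```

```text
hubouter [0.6053 0.1601 0.064 ]
lipin [0.5259 0.1607 0.071 ]
lipout [0.51   0.1607 0.071 ]
pocketfar [0.5598 0.1477 0.058 ]
pL [0.534  0.1346 0.058 ]
pR [0.5856 0.1346 0.058 ]
farwall [0.5588 0.1645 0.064 ]
```

View pics/g6z.png

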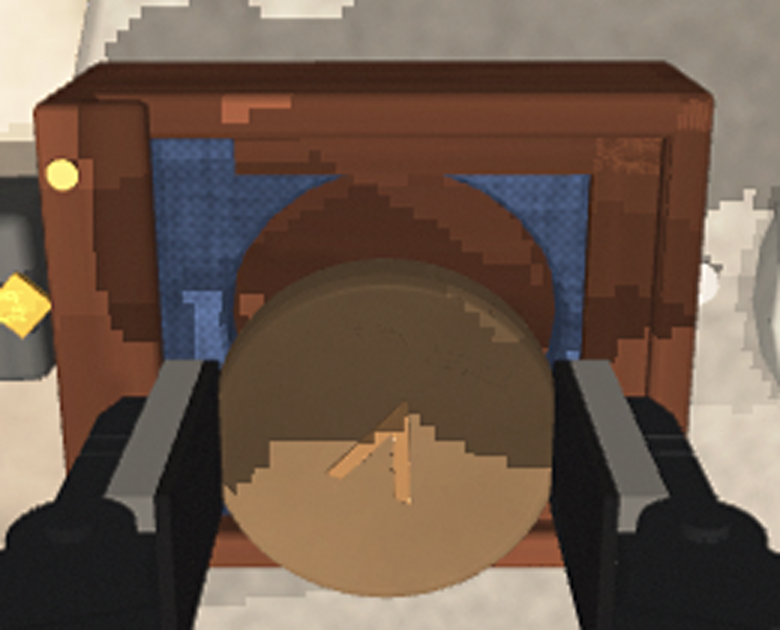

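```bash
python3 -m crank '[0.5,0.4,4,0,0,0,0.5,0.4,9,0,0,0,0.5,0.4,14,0,0,0,0.5,0.4,18,0,0,0,0.5,0.4,22,0,0,0,0.5,0.4,25,0,0,0,0.5,0.4,25,0,0,0,0.5,0.4,25,0,0,0]'
python3 -c "
from h import *
show()"
```

```text
clock: 15.5
ee_pos: [0.5596, 0.1208, 0.0611]
orientation: [3.14, -0.0, -0.002]
contact_force: [2.7, 0.0, -2.4]
opening: 0.514
t 15.5 p [0.5596 0.1208 0.0611] xax [ 1.    -0.    -0.002] zax [-0.002 -0.001 -1.   ] F [ 2.7  0.  -2.4] op 0.514 q [-0.45  0.65  0.22  1.86 -0.22  0.65 -0.11]
```

Little force. I'll release slightly, then lift and look.

```bash
python3 -m crank '[0,0,0,0,0,0,0,0,0,0,0,0,0,0,0,0,0,0,0,0,0,0,0,0,0,0,-10,0,0,0,0,0,-40,0,0,0,0,0,-80,0,0,0,0,0,-100,0,0,0]' 0.2
python3 -c "
from h import *
show();px,c,st=snap('wrist','g7');zoom(px,(170,170,470,400),2.5,'g7z')"
```

```text
clock: 16.3
ee_pos: [0.56, 0.121, 0.1643]
orientation: [3.141, -0.0, -0.0]
contact_force: [-0.1, -0.8, 0.5]
opening: 0.598
t 16.3 p [0.56   0.121  0.1643] xax [ 1. -0. -0.] zax [-0. -0. -1.] F [-0.1 -0.8  0.5] op 0.598 q [-0.49  0.5   0.27  1.82 -0.17  0.85 -0.15]
```

View pics/g7z.png

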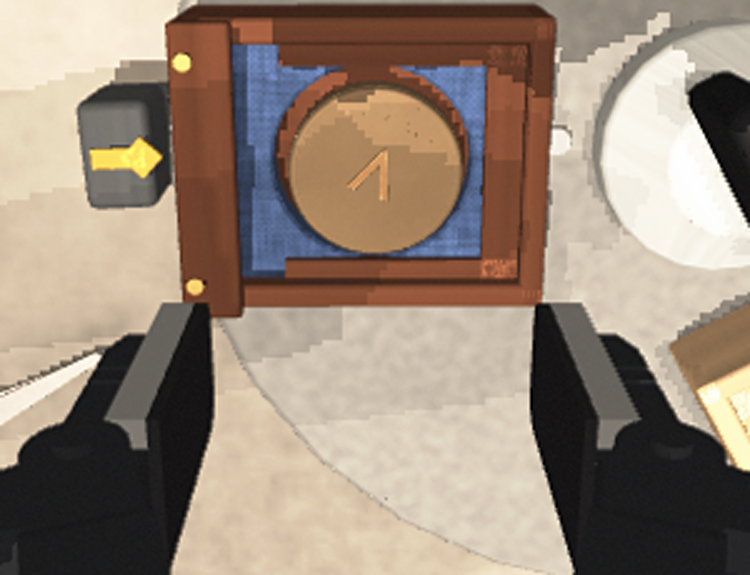

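```bash
python3 -c "
from h import *
np.set_printoptions(precision=4,suppress=True)
px,c,st=snap('wrist','g8')
Z=lambda x,y:(170+x/2.5,170+y/2.5)
for n,u,z in [('hubouter',(555,19),.064),('hubouter n',(545,303),.064),('lipin',(231,24),.071),('lipin n',(240,316),.071),('lipout',(168,24),.071),('lipout n',(183,316),.071),('pin',(181,62),.071),('pin',(195,287),.071),('hubinner far',(527,45),.064),('hubinner near',(519,283),.064),('med',(376,168),.0585)]: print(n,ray(c,Z(*u),z))"
```

```text
hubouter [0.6079 0.1608 0.064 ]
hubouter n [0.6093 0.0823 0.064 ]
lipin [0.5266 0.1607 0.071 ]
lipin n [0.5256 0.0819 0.071 ]
lipout [0.5111 0.1607 0.071 ]
lipout n [0.5102 0.0819 0.071 ]
pin [0.5137 0.1512 0.071 ]
pin [0.5139 0.0904 0.071 ]
hubinner far [0.6011 0.1542 0.064 ]
hubinner near [0.6018 0.0883 0.064 ]
med [0.5625 0.1198 0.0585]
```

```bash
python3 -m crank '[-8,48,-14,0,0,0,-16,96,-28,0,0,0,-25,144,-42,0,0,0,-33,192,-56,0,0,0,-42,240,-70,0,0,0,-50,288,-84,0,0,0,-60,336,-96,0,0,0,-66,380,-100,0,0,0]' 0
python3 -c "
from h import *
show();px,c,st=snap('wrist','i1')"
```

```text
clock: 17.2
ee_pos: [0.4924, -0.2605, 0.2622]
orientation: [3.141, 0.0, -0.004]
contact_force: [0.2, -0.1, 1.0]
opening: 0.5
t 17.2 p [ 0.4924 -0.2605  0.2622] xax [ 1.     0.    -0.003] zax [-0.003 -0.001 -1.   ] F [ 0.2 -0.1  1. ] op 0.5 q [ 0.08  0.36  0.41  1.77 -0.16  1.04  0.55]
```

View pics/i1.png

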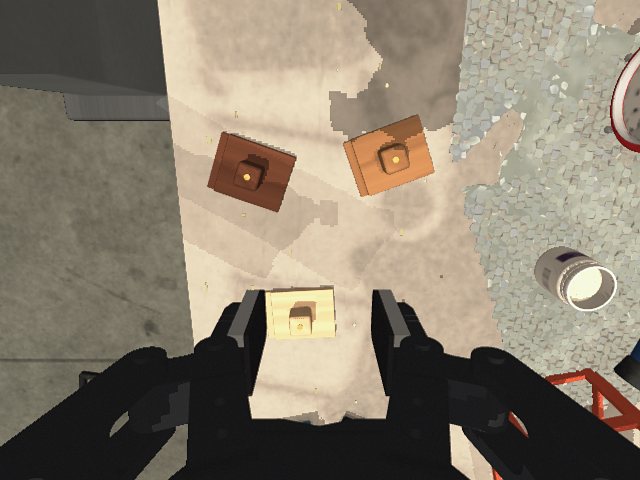

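```bash
python3 -c "
from h import *
np.set_printoptions(precision=4,suppress=True)
px,c,st=snap('wrist','i2')
for n,u in [('dark',(247,177)),('med',(396,159.5)),('light',(300,327))]: print(n,ray(c,u,.034))
for n,a,b in [('dark top edge',(225,133),(296,157)),('dark bottom',(208,186),(278,211)),('med top',(345,143),(417,116)),('med bot',(362,196),(434,172)),('light bot',(262,339),(335,338)),('light top',(268,290),(333,289))]:
    p,q=ray(c,a,.008),ray(c,b,.008);print(n,np.degrees(np.arctan2(*(q-p)[1::-1])),np.linalg.norm(q-p))
zoom(px,(195,120,315,220),6,'i2z')
p=ray(c,(247,177),.034);plan([p[0],p[1],.07],np.radians(-19))
"
```

```text
dark [ 0.4197 -0.2488  0.034 ]
med [ 0.5623 -0.2338  0.034 ]
light [ 0.4666 -0.412   0.034 ]
dark top edge -19.11286216788885 0.07424724464005268
dark bottom -20.916555314996337 0.07661463375421179
med top 19.526771507203158 0.07488066767439183
med bot 18.22068190136527 0.07711036655889093
light bot 0.34386869400697156 0.08580768907885088
light top 0.38469235830964404 0.07328272061545674
shift [-70.2 -18.5 192.5] turn [0.0061 0.0023 0.3207] deg 18.4
```

View pics/i2z.png

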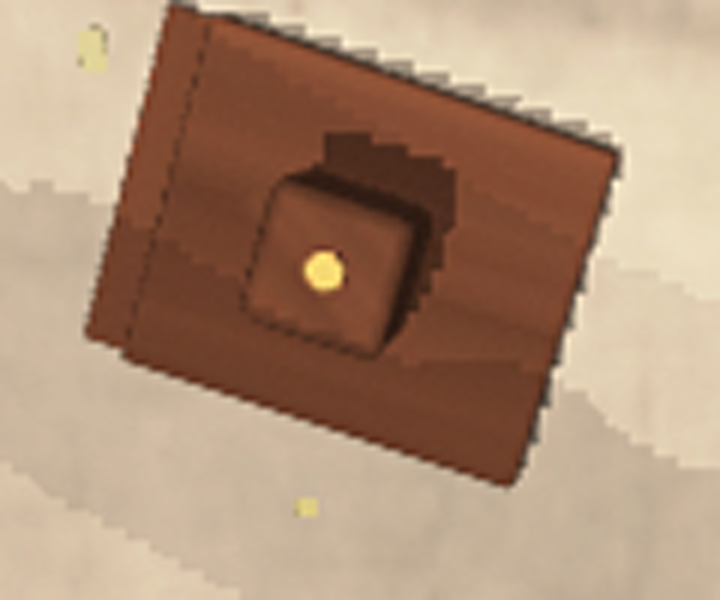

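```bash
python3 -m crank '[-20,-6,30,0.006,0.002,0.08,-40,-12,60,0.006,0.002,0.16,-60,-18,100,0.006,0.002,0.24,-70,-18,140,0.006,0.002,0.32,-70,-18,160,0.006,0.002,0.33,-70,-18,160,0.006,0.002,0.33,-70,-18,160,0.006,0.002,0.33,-70,-18,160,0.006,0.002,0.33]' 0
python3 -c "
from h import *
show();px,c,st=snap('wrist','i3')"
```

```text
clock: 18.1
ee_pos: [0.4241, -0.2414, 0.1029]
orientation: [-3.095, 0.514, -0.002]
contact_force: [0.1, -0.5, 0.6]
opening: 0.498
t 18.1 p [ 0.4241 -0.2414  0.1029] xax [ 0.946 -0.323  0.001] zax [ 0.002  0.004 -1.   ] F [ 0.1 -0.5  0.6] op 0.498 q [ 0.11  0.49  0.4   2.07 -0.32  0.64  0.4 ]
```

View pics/i3.png

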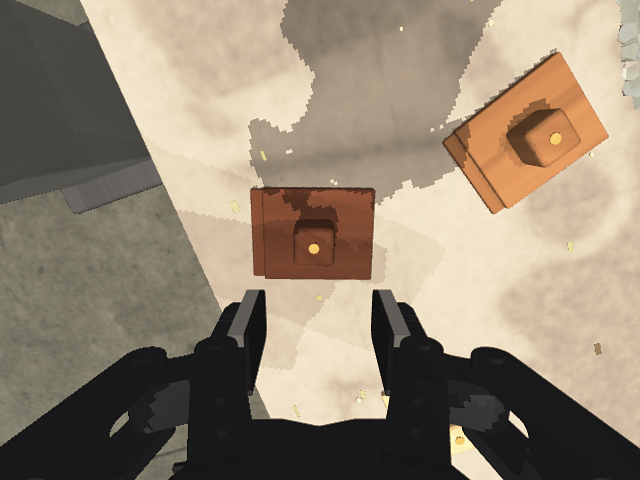

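```bash
python3 -c "
from h import *
np.set_printoptions(precision=4,suppress=True)
px,c,st=snap('wrist','i4');show()
p=ray(c,(314,248.5),.034);print(p);a,b=ray(c,(265,278.5),.008),ray(c,(372,278.5),.008);print(np.degrees(np.arctan2(*(b-a)[1::-1])),np.linalg.norm(b-a))
plan([p[0],p[1],.05],np.radians(-19))
"
```

```text
t 18.2 p [ 0.4241 -0.2415  0.103 ] xax [ 0.946 -0.324  0.001] zax [ 0.002  0.004 -1.   ] F [ 0.4  0.2 -1.1] op 0.503 q [ 0.11  0.49  0.4   2.07 -0.32  0.64  0.4 ]
[ 0.4223 -0.2374  0.034 ]
-18.966710845588853 0.07109328061561884
shift [-3. -3. 53.] turn [-0.0042 -0.0011  0.0021] deg 0.3
```

```bash
python3 -m crank '[-1,-1,20,-0.004,0,0,-3,-3,40,-0.004,0,0,-3,-3,60,-0.004,0,0,-3,-3,75,-0.004,0,0,-3,-3,85,-0.004,0,0,-3,-3,90.5,-0.004,0,0,-3,-3,90.5,-0.004,0,0,-3,-3,90.5,-0.004,0,0]' 0
python3 -c "
from h import *
show();px,c,st=snap('wrist','i5')"
```

```text
clock: 19.0
ee_pos: [0.4217, -0.2373, 0.0119]
orientation: [-3.099, 0.516, 0.0]
contact_force: [0.6, -0.1, 0.3]
opening: 0.5
t 19.0 p [ 0.4217 -0.2373  0.0119] xax [ 0.946 -0.324 -0.   ] zax [-0.  0. -1.] F [ 0.6 -0.1  0.3] op 0.5 q [ 0.19  0.66  0.29  2.1  -0.42  0.44  0.47]
```

View pics/i5.png

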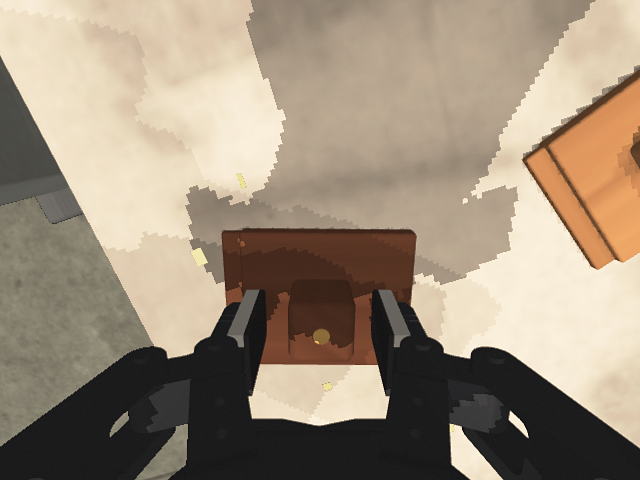

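```bash
python3 -m crank '[0,0,0,0,0,0,0,0,0,0,0,0,0,0,0,0,0,0,0,0,0,0,0,0,0,0,0,0,0,0,0,0,0,0,0,0,0,0,0,0,0,0,0,0,0,0,0,0]' -1
python3 -m crank '[0,0,-3,0,0,0,0,0,-12,0,0,0,0,0,-25,0,0,0,0,0,-45,0,0,0,0,0,-70,0,0,0,0,0,-95,0,0,0,0,0,-110,0,0,0,0,0,-110,0,0,0]'
python3 -c "
from h import *
show();px,c,st=snap('wrist','i6')"
```

```text
clock: 19.85
ee_pos: [0.4218, -0.2373, 0.0121]
orientation: [-3.099, 0.516, -0.0]
contact_force: [-0.6, -0.1, 5.8]
opening: 0.264
clock: 20.65
ee_pos: [0.4228, -0.2377, 0.1239]
orientation: [3.098, -0.516, 0.006]
contact_force: [1.0, -0.1, -1.1]
opening: 0.267
t 20.65 p [ 0.4228 -0.2377  0.1239] xax [ 0.946 -0.324  0.004] zax [ 0.003 -0.001 -1.   ] F [ 1.  -0.1 -1.1] op 0.267 q [ 0.07  0.45  0.43  2.07 -0.3   0.67  0.37]
```

View pics/i6.png

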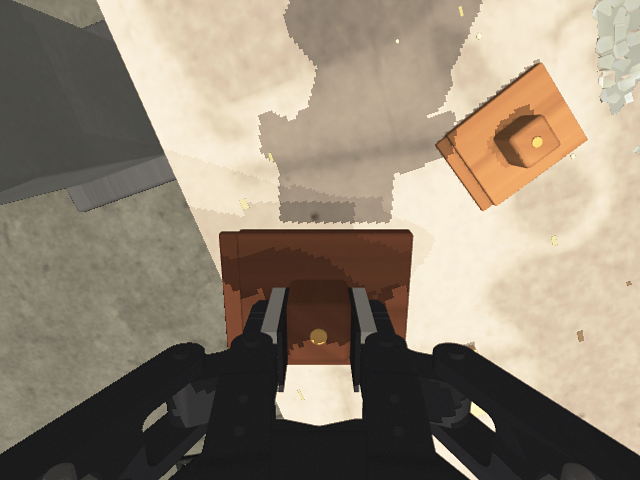

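```bash
cat >> h.py <<'E'
def toolray(u,zt,c=None):
    """pixel -> tool coords mm at tool z = zt mm"""
    d=r.get_image("wrist") if c is None else c
    T=d["T_tool_cam"];v=T[:3,:3]@np.linalg.solve(d["mtx"],[u[0],u[1],1.]);o=T[:3,3]*1000
    return o+v*(zt-o[2])/v[2]
E
python3 -c "
from h import *
np.set_printoptions(precision=2,suppress=True)
d=r.get_image('wrist');show()
for n,u,z in [('UR',(413,232),4),('LR',(407,364),4),('UL tongue',(220,233),7.5),('shoulder U',(239,230),4),('dot',(318.5,337),-22)]: print(n,toolray(u,z,d))
plan([.566,.1213,.20],0)
"
```

```text
t 20.75 p [ 0.42 -0.24  0.12] xax [ 0.95 -0.32 -0.  ] zax [-0.  0. -1.] F [ 0.1  0.8 -0.7] op 0.268 q [ 0.07  0.45  0.43  2.08 -0.3   0.67  0.37]
UR [ 36.72 -31.18   4.  ]
LR [38.26 29.06  4.  ]
UL tongue [-40.37 -29.85   7.5 ]
shoulder U [-31.86 -32.07   4.  ]
dot [ -0.58  -0.08 -22.  ]
shift [  20.8 -385.7  -78.2] turn [-0.    0.   -0.33] deg 18.9
```

```bash
python3 -m crank '[1,-20,-6,0,0,-0.02,3,-60,-18,0,0,-0.06,6,-105,-32,0,0,-0.1,8,-150,-46,0,0,-0.15,11,-195,-60,0,0,-0.19,14,-240,-70,0,0,-0.23,16,-285,-76,0,0,-0.27,18,-325,-78,0,0,-0.3]'
python3 -c "
from h import *
show();plan([.566,.1213,.14],0,.25)"
```

```text
clock: 21.55
ee_pos: [0.5439, 0.0671, 0.199]
orientation: [-3.14, 0.043, 0.003]
contact_force: [1.1, -0.8, -0.6]
opening: 0.267
t 21.55 p [0.5439 0.0671 0.199 ] xax [ 1.    -0.027 -0.002] zax [-0.002  0.001 -1.   ] F [ 1.1 -0.8 -0.6] op 0.267 q [-0.47  0.42  0.34  1.86 -0.17  0.9  -0.08]
shift [ 20.7 -54.7  59. ] turn [ 0.0026  0.2518 -0.0273] deg 14.5
```

```bash
python3 -m crank '[6,-15,10,0,0.04,-0.01,12,-30,20,0,0.09,-0.02,18,-42,32,0,0.14,-0.027,20,-52,45,0,0.19,-0.027,20,-52,55,0,0.24,-0.027,20,-52,58,0,0.25,-0.027,20,-52,58,0,0.25,-0.027,20,-52,58,0,0.25,-0.027]'
python3 -c "
from h import *
show();px,c,st=snap('wrist','j1');plan([.566,.1213,.105],0,.25)"
```

```text
clock: 22.35
ee_pos: [0.5658, 0.1156, 0.1416]
orientation: [3.114, -0.006, 0.389]
contact_force: [0.1, -0.0, -0.6]
opening: 0.27
t 22.35 p [0.5658 0.1156 0.1416] xax [ 0.969 -0.003  0.246] zax [ 0.246 -0.004 -0.969] F [ 0.1 -0.  -0.6] op 0.27 q [-0.6   0.44  0.33  2.03 -0.14  0.46 -0.19]
shift [-9.2 -5.8 35.7] turn [ 0.0036  0.0007 -0.0033] deg 0.3
```

View pics/j1.png

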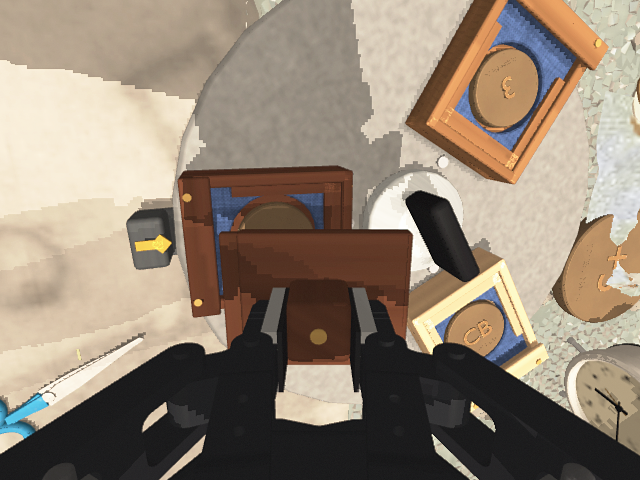

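```bash
python3 -m crank '[-2,-2,8,0.003,0,0,-4,-4,16,0.003,0,-0.003,-6,-5,24,0.003,0,-0.003,-9,-5.8,32,0.003,0,-0.003,-9.2,-5.8,35.7,0.003,0,-0.003,-9.2,-5.8,35.7,0.003,0,-0.003,-9.2,-5.8,35.7,0.003,0,-0.003,-9.2,-5.8,35.7,0.003,0,-0.003]'
python3 -c "
from h import *
show();px,c,st=snap('wrist','j2');snap('side','j2s');plan([.566,.1213,.105],0,.25)"
```

```text
clock: 23.2
ee_pos: [0.5655, 0.1216, 0.1048]
orientation: [3.117, 0.0, 0.391]
contact_force: [0.3, -0.6, -1.7]
opening: 0.27
t 23.2 p [0.5655 0.1216 0.1048] xax [0.969 0.    0.247] zax [ 0.247 -0.    -0.969] F [ 0.3 -0.6 -1.7] op 0.27 q [-0.57  0.51  0.3   2.05 -0.17  0.37 -0.18]
shift [ 0.6  0.4 -0. ] turn [0.0004 0.0005 0.0005] deg 0.0
```

View pics/j2.png

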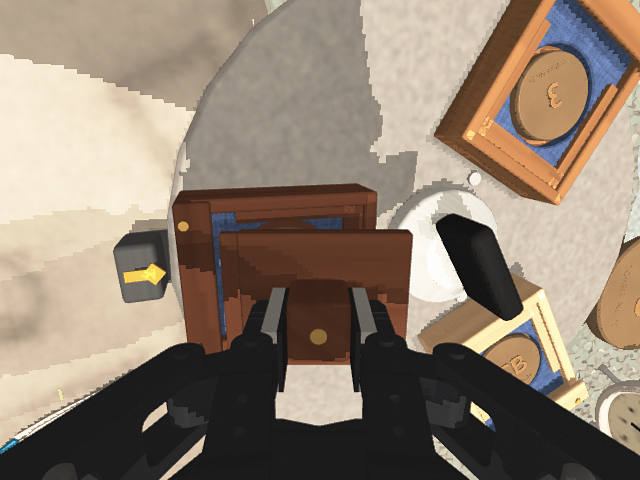

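View pics/j2s.png

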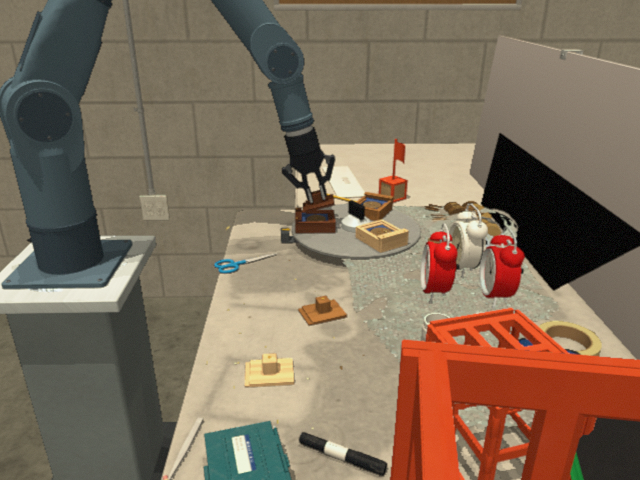

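```bash
python3 -m crank '[-1.3,0,4.5,0,0,0,-2.6,0,9,0,0,0,-3.9,0,13.5,0,0,0,-5,0,18,0,0,0,-6,0,21,0,0,0,-6.3,0,22.7,0,0,0,-6.3,0,22.7,0,0,0,-6.3,0,22.7,0,0,0]'
python3 -c "
from h import *
show();px,c,st=snap('wrist','j3')"
```

```text
clock: 24.1
ee_pos: [0.5647, 0.1216, 0.081]
orientation: [3.117, 0.001, 0.39]
contact_force: [0.3, 0.1, -1.6]
opening: 0.268
t 24.1 p [0.5647 0.1216 0.081 ] xax [0.969 0.    0.247] zax [ 0.247 -0.001 -0.969] F [ 0.3  0.1 -1.6] op 0.268 q [-0.55  0.55  0.27  2.06 -0.18  0.32 -0.17]
```

View pics/j3.png

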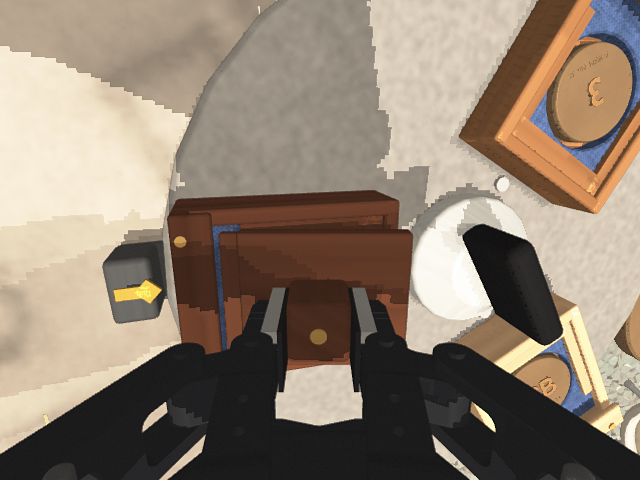

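```bash
python3 -m crank '[-1.5,0,-0.3,0,0,0,-3,0,-0.6,0,0,0,-4.5,0,-1,0,0,0,-6,0,-1.3,0,0,0,-7.3,0,-1.6,0,0,0,-7.3,0,-1.6,0,0,0,-7.3,0,-1.6,0,0,0,-7.3,0,-1.6,0,0,0]'
python3 -c "
from h import *
show();px,c,st=snap('wrist','j4')"
```

```text
clock: 24.95
ee_pos: [0.5572, 0.1217, 0.0807]
orientation: [3.117, 0.001, 0.39]
contact_force: [-0.6, 0.7, -1.1]
opening: 0.266
t 24.95 p [0.5572 0.1217 0.0807] xax [0.969 0.001 0.246] zax [ 0.246 -0.001 -0.969] F [-0.6  0.7 -1.1] op 0.266 q [-0.56  0.54  0.27  2.07 -0.18  0.31 -0.17]
```

View pics/j4.png

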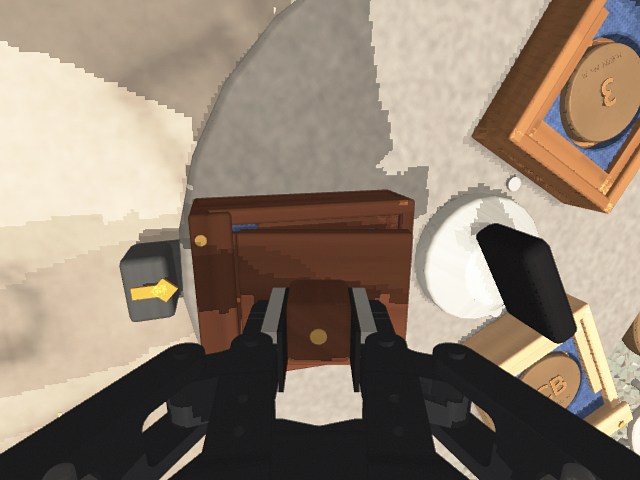

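```bash
cat >> h.py <<'E'
def lower(b0,tip0,seq,h=11.9,yaw=0):
    """rows (tool axes at b0) for tongue-tip path; tip in case frame mm (x,z); TCP-rel tip=(-41,h)"""
    def tcp(b,t): 
        c,s=np.cos(b),np.sin(b);return np.array(t)-np.array([-41*c+h*s,-41*s-h*c])
    p0=tcp(b0,tip0);c,s=np.cos(b0),np.sin(b0)
    for b,t in seq:
        d=tcp(b,t)-p0;print(f"{d[0]*c+d[1]*s:.1f},0,{d[0]*s-d[1]*c:.1f},0,{b-b0:.3f},0")
E
python3 -c "
from h import *
lower(.25,(-39.8,25),[(.21,(-40,25.2)),(.17,(-40.2,25.6)),(.13,(-40.4,25.9)),(.09,(-40.5,26.3)),(.05,(-40.7,26.7)),(.02,(-40.8,27)),(0,(-40.8,27)),(0,(-40.8,26.8))])"
```

```text
0.3,0,1.4,0,-0.040,0
0.6,0,2.6,0,-0.080,0
0.8,0,4.0,0,-0.120,0
1.0,0,5.3,0,-0.160,0
1.1,0,6.5,0,-0.200,0
1.2,0,7.5,0,-0.230,0
1.2,0,8.3,0,-0.250,0
1.1,0,8.5,0,-0.250,0
```

```bash
python3 -m crank '[0.2,0,0.7,0,-0.02,0,0.3,0,1.4,0,-0.04,0,0.4,0,2,0,-0.06,0,0.6,0,2.6,0,-0.08,0,0.7,0,3.3,0,-0.1,0,0.8,0,4,0,-0.12,0,0.9,0,4.6,0,-0.14,0,1,0,5.3,0,-0.16,0]'
python3 -c "
from h import *
show()"
```

```text
clock: 25.8
ee_pos: [0.5594, 0.1216, 0.0757]
orientation: [3.138, 0.001, 0.137]
contact_force: [1.0, 0.1, -0.7]
opening: 0.263
t 25.8 p [0.5594 0.1216 0.0757] xax [0.996 0.    0.087] zax [ 0.087 -0.001 -0.996] F [ 1.   0.1 -0.7] op 0.263 q [-0.49  0.6   0.24  1.94 -0.2   0.55 -0.13]
```

```bash
python3 -c "
from h import *
lower(.09,(-40.5,26.3),[(.07,(-40.6,26.5)),(.05,(-40.7,26.7)),(.02,(-40.8,27)),(0,(-40.8,27)),(0,(-40.8,26.5))])"
python3 -m crank '[0.1,0,0.6,0,-0.02,0,0.1,0,1.3,0,-0.04,0,0.2,0,1.8,0,-0.055,0,0.2,0,2.3,0,-0.07,0,0.2,0,3.1,0,-0.09,0,0.2,0,3.6,0,-0.09,0,0.2,0,3.6,0,-0.09,0,0.2,0,3.6,0,-0.09,0]'
python3 -c "
from h import *
show();snap('wrist','j5')"
```

```text
0.1,0,0.6,0,-0.020,0
0.3,0,1.2,0,-0.040,0
0.5,0,2.2,0,-0.070,0
0.7,0,3.0,0,-0.090,0
0.6,0,3.5,0,-0.090,0
clock: 26.6
ee_pos: [0.5603, 0.1216, 0.0731]
orientation: [3.141, 0.0, -0.002]
contact_force: [-3.3, -1.8, 9.1]
opening: 0.267
t 26.6 p [0.5603 0.1216 0.0731] xax [ 1.     0.    -0.001] zax [-0.001 -0.    -1.   ] F [-3.3 -1.8  9.1] op 0.267 q [-0.46  0.63  0.22  1.86 -0.21  0.67 -0.11]
```

View pics/j5.png

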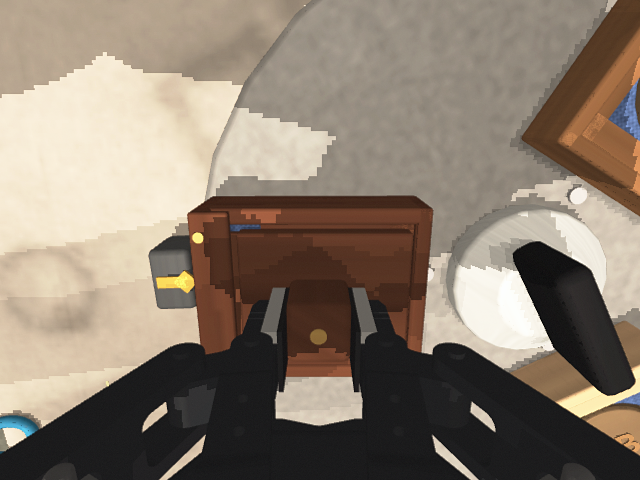

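Contact is 9 N at the seated height, so the lid is home. I'll release, lift and check.

```bash
python3 -m crank '[0,0,-0.5,0,0,0,0,0,-1,0,0,0,0,0,-1,0,0,0,0,0,-1,0,0,0,0,0,-10,0,0,0,0,0,-40,0,0,0,0,0,-80,0,0,0,0,0,-100,0,0,0]' 0
python3 -m crank '[0,0,0,0,0,0,0,0,0,0,0,0,0,0,0,0,0,0,0,0,0,0,0,0,0,0,0,0,0,0,0,0,0,0,0,0,0,0,0,0,0,0,0,0,0,0,0,0]'
python3 -c "
from h import *
show();px,c,st=snap('wrist','j6');zoom(px,(170,150,470,380),2.5,'j6z')"
```

```text
clock: 27.45
ee_pos: [0.5616, 0.1218, 0.1758]
orientation: [-3.141, -0.0, -0.004]
contact_force: [1.0, 0.8, 0.4]
opening: 0.501
clock: 28.25
ee_pos: [0.56, 0.1217, 0.1721]
orientation: [3.141, 0.001, -0.002]
contact_force: [-0.1, 0.5, 0.0]
opening: 0.502
t 28.25 p [0.56   0.1217 0.1721] xax [ 1.     0.    -0.001] zax [-0.001 -0.001 -1.   ] F [-0.1  0.5  0. ] op 0.502 q [-0.5   0.49  0.27  1.81 -0.16  0.87 -0.15]
```

View pics/j6z.png

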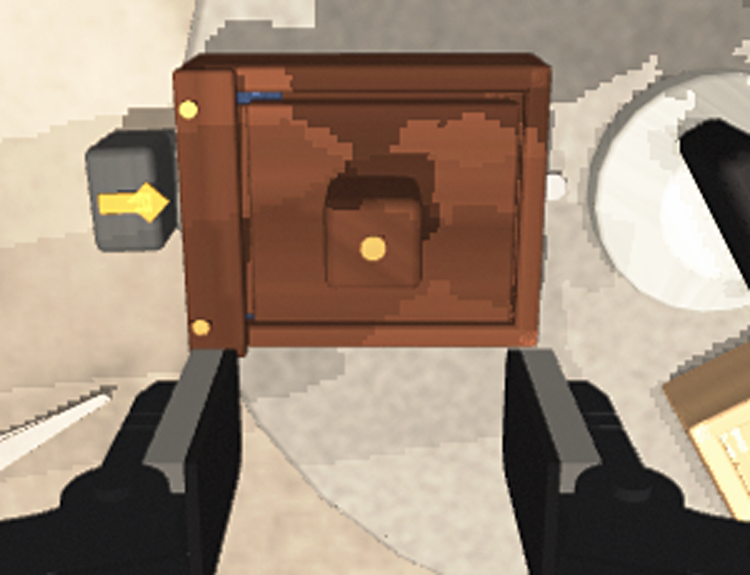

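```bash
python3 -c "
from h import *
plan([.6601,.1216,.069],np.radians(30))"
python3 -m crank '[25,0,0,0,0,-0.1,50,0,0,0,0,-0.2,75,0,10,0,0,-0.3,95,0,30,0,0,-0.4,100,0,60,0,0,-0.5,100,0,85,0,0,-0.524,100,0,103,0,0,-0.524,100,0,103,0,0,-0.524]' 0
python3 -c "
from h import *
show();plan([.6601,.1216,.069],np.radians(30))"
```

```text
shift [100.2   0.  103. ] turn [ 4.000e-04  1.400e-03 -5.232e-01] deg 30.0
clock: 29.1
ee_pos: [0.6578, 0.1213, 0.0663]
orientation: [3.034, 0.813, -0.01]
contact_force: [0.4, -0.3, 0.0]
opening: 0.501
t 29.1 p [0.6578 0.1213 0.0663] xax [ 0.866  0.5   -0.006] zax [-0.006 -0.002 -1.   ] F [ 0.4 -0.3  0. ] op 0.501 q [-0.33  0.77  0.12  1.58 -0.12  0.81  0.36]
shift [ 2.2  0.9 -2.7] turn [-0.0015  0.0062 -0.    ] deg 0.4
```

```bash
python3 -m crank '[0,0,-2,0,0,0,0,0,-2,0,0,0,0,0,-2,0,0,0,0,0,-2,0,0,0,0,0,-2,0,0,0,0,0,-2,0,0,0,0,0,-2,0,0,0,0,0,-2,0,0,0]' -1
python3 -m crank '[0,0,0,0,0,0.05,0,0,0,0,0,0.15,0,0,0,0,0,0.27,0,0,0,0,0,0.4,0,0,0,0,0,0.53,0,0,0,0,0,0.66,0,0,0,0,0,0.79,0,0,0,0,0,0.92]' -1
python3 -c "
from h import *
show()"
```

```text
clock: 29.9
ee_pos: [0.6603, 0.1214, 0.0732]
orientation: [3.034, 0.814, -0.0]
contact_force: [-3.8, -1.9, 5.5]
opening: 0.146
clock: 30.7
ee_pos: [0.66, 0.1214, 0.0733]
orientation: [3.078, -0.625, -0.001]
contact_force: [-4.2, -2.4, 6.0]
opening: 0.15
t 30.7 p [0.66   0.1214 0.0733] xax [ 0.921 -0.39  -0.   ] zax [-0.001 -0.001 -1.   ] F [-4.2 -2.4  6. ] op 0.15 q [-0.48  0.79  0.36  1.59 -0.34  0.83 -0.39]
```

```bash
python3 -m crank '[0,0,0,0,0,0.13,0,0,0,0,0,0.26,0,0,0,0,0,0.39,0,0,0,0,0,0.52,0,0,0,0,0,0.65,0,0,0,0,0,0.78,0,0,0,0,0,0.91,0,0,0,0,0,1.04]'
python3 -m crank '[0,0,0,0,0,0.07,0,0,0,0,0,0.13,0,0,0,0,0,0.13,0,0,0,0,0,0.13,0,0,0,0,0,0.13,0,0,0,0,0,0.13,0,0,0,0,0,0.13,0,0,0,0,0,0.13]'
python3 -c "
from h import *
show();snap('wrist','k1')"
```

```text
clock: 31.5
ee_pos: [0.6598, 0.1216, 0.0733]
orientation: [2.361, -2.071, -0.001]
contact_force: [-6.2, -1.7, 7.6]
opening: 0.148
clock: 32.3
ee_pos: [0.6598, 0.1217, 0.0733]
orientation: [2.226, -2.216, -0.002]
contact_force: [-5.8, -0.8, 7.6]
opening: 0.15
t 32.3 p [0.6598 0.1217 0.0733] xax [ 0.005 -1.    -0.001] zax [-0.001  0.001 -1.   ] F [-5.8 -0.8  7.6] op 0.15 q [-0.66  0.86  0.64  1.6  -0.62  0.9  -1.35]
```

View pics/k1.png

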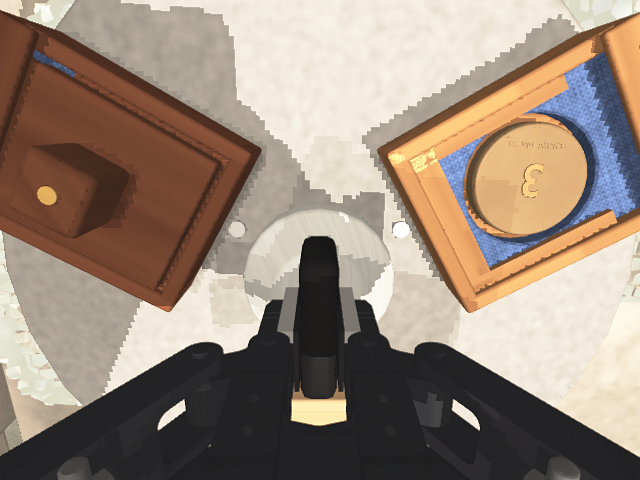

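Dial turned, and the dark lid stayed home. I'll release, lift and go to the light lid area.

```bash
python3 -m crank '[0,0,0,0,0,0,0,0,0,0,0,0,0,0,-10,0,0,0,0,0,-45,0,0,0,0,0,-90,0,0,0,0,0,-130,0,0,0,0,0,-130,0,0,0,0,0,-130,0,0,0]' 0
python3 -c "
from h import *
show();plan([.57,.09,.22],0)"
```

```text
clock: 33.15
ee_pos: [0.6609, 0.1221, 0.2028]
orientation: [-2.227, 2.214, -0.001]
contact_force: [-0.1, 0.8, -0.5]
opening: 0.502
t 33.15 p [0.6609 0.1221 0.2028] xax [ 0.006 -1.    -0.   ] zax [ 0.002  0.    -1.   ] F [-0.1  0.8 -0.5] op 0.502 q [-0.71  0.71  0.74  1.53 -0.52  1.1  -1.42]
shift [ 31.5  91.  -17.4] turn [-1.5000e-03 -9.0000e-04 -1.5653e+00] deg 89.7
```

```bash
python3 -m crank '[0,20,4,0,0,-0.14,0,40,8,0,0,-0.28,0,60,12,0,0,-0.42,0,80,13,0,0,-0.56,0,101,13,0,0,-0.7,0,101,13,0,0,-0.84,0,101,13,0,0,-0.98,0,101,13,0,0,-1.12]' 0
python3 -m crank '[0,0,0,0,0,-0.14,0,0,0,0,0,-0.28,0,0,0,0,0,-0.42,0,0,0,0,0,-0.445,0,0,0,0,0,-0.445,0,0,0,0,0,-0.445,0,0,0,0,0,-0.445,0,0,0,0,0,-0.445]' 0
python3 -c "
from h import *
show();px,c,st=snap('wrist','k2');zoom(px,(170,150,470,380),2.5,'k2z')"
```

```text
clock: 33.95
ee_pos: [0.5579, 0.1214, 0.1871]
orientation: [3.064, -0.684, -0.005]
contact_force: [0.2, -0.6, -0.6]
opening: 0.498
clock: 34.75
ee_pos: [0.559, 0.1213, 0.1881]
orientation: [3.141, -0.002, -0.002]
contact_force: [0.0, 0.7, -0.2]
opening: 0.505
t 34.75 p [0.559  0.1213 0.1881] xax [ 1.    -0.001 -0.001] zax [-0.001 -0.001 -1.   ] F [ 0.   0.7 -0.2] op 0.505 q [-0.58  0.48  0.38  1.81 -0.22  0.9  -0.1 ]
```

View pics/k2z.png

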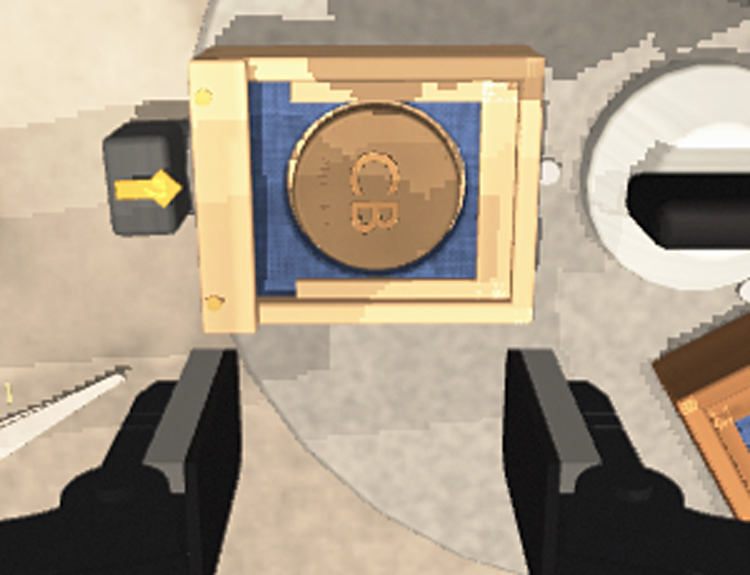

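```bash
python3 -c "
from h import *
np.set_printoptions(precision=4,suppress=True)
px,c,st=snap('wrist','k3')
Z=lambda x,y:(170+x/2.5,150+y/2.5)
for n,u,z in [('hubouter',(545,58),.064),('hubouter n',(532,324),.064),('lipin',(250,60),.071),('lipin n',(256,331),.071),('lipout',(190,60),.071),('lipout n',(204,331),.071),('pin',(204,97),.071),('pin',(213,302),.071),('hubinner far',(519,82),.064),('hubinner near',(511,300),.064)]: print(n,ray(c,Z(*u),z))
plan([.49,-.33,.22],0)"
```

```text
hubouter [0.6061 0.1607 0.064 ]
hubouter n [0.6061 0.0818 0.064 ]
lipin [0.5258 0.1613 0.071 ]
lipin n [0.5245 0.0826 0.071 ]
lipout [0.5097 0.1613 0.071 ]
lipout n [0.5093 0.0827 0.071 ]
pin [0.5129 0.1513 0.071 ]
pin [0.5124 0.0917 0.071 ]
hubinner far [0.5992 0.1541 0.064 ]
hubinner near [0.5996 0.0895 0.064 ]
shift [-68.6 451.4 -31.4] turn [ 0.0008  0.0012 -0.001 ] deg 0.1
```

```bash
python3 -m crank '[-8,45,-3,0,0,0,-16,93,-6,0,0,0,-24,141,-9,0,0,0,-32,189,-12,0,0,0,-40,237,-12,0,0,0,-48,285,-12,0,0,0,-56,333,-12,0,0,0,-64,381,-12,0,0,0]' 0
python3 -m crank '[-8,48,10,0,0,0,-17,96,30,0,0,0,-25,140,60,0,0,0,-25,140,88,0,0,0,-25,140,88,0,0,0,-25,140,88,0,0,0,-25,140,88,0,0,0,-25,140,88,0,0,0]' 0
python3 -c "
from h import *
show();px,c,st=snap('wrist','l1')"
```

```text
clock: 35.65
ee_pos: [0.4944, -0.2615, 0.2008]
orientation: [3.141, -0.001, -0.001]
contact_force: [2.0, 0.3, 0.0]
opening: 0.5
clock: 36.45
ee_pos: [0.4713, -0.3993, 0.1144]
orientation: [3.14, 0.002, 0.002]
contact_force: [0.4, 0.1, -0.1]
opening: 0.497
t 36.45 p [ 0.4713 -0.3993  0.1144] xax [1.    0.001 0.001] zax [ 0.001 -0.002 -1.   ] F [ 0.4  0.1 -0.1] op 0.497 q [ 0.33  0.66  0.42  1.73 -0.35  0.82  0.92]
```

View pics/l1.png

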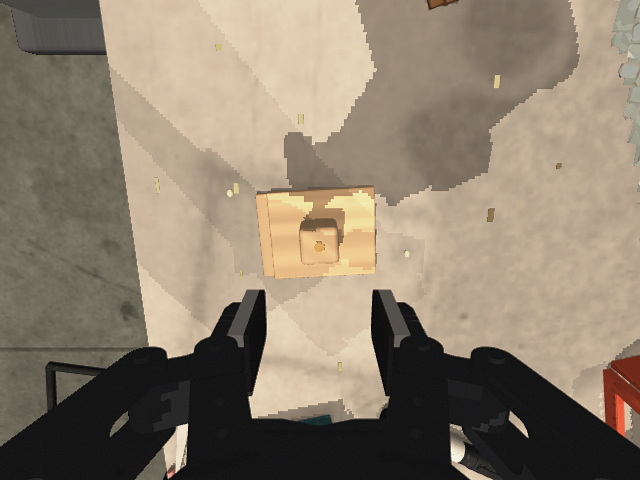

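```bash
python3 -c "
from h import *
np.set_printoptions(precision=4,suppress=True)
px,c,st=snap('wrist','l2')
for A,B in [((273.5,278),(375,272)),((268,193),(373,186.5)),((264,277),(257.5,194))]:
    a,b=ray(c,A,.008),ray(c,B,.008);print(np.degrees(np.arctan2(*(b-a)[1::-1])),np.linalg.norm(b-a))
p=ray(c,(319,246),.034);print(p);plan([p[0],p[1],.012],np.radians(3))
"
```

```text
3.6126948136775163 0.07058846473928813
3.5457979058596862 0.06834460205084938
91.82155280060088 0.058291385414552636
[ 0.4708 -0.3984  0.034 ]
shift [ -0.1  -1.1 102. ] turn [ 0.0015 -0.0007 -0.0516] deg 3.0
```

```bash
python3 -m crank '[0,-1,25,0.0015,0,-0.02,0,-1,50,0.0015,0,-0.04,0,-1,72,0.0015,0,-0.056,0,-1,88,0.0015,0,-0.056,0,-1,98,0.0015,0,-0.056,0,-1,102,0.0015,0,-0.056,0,-1,102,0.0015,0,-0.056,0,-1,102,0.0015,0,-0.056]' 0
python3 -m crank '[0,0,0,0,0,0,0,0,0,0,0,0,0,0,0,0,0,0,0,0,0,0,0,0,0,0,0,0,0,0,0,0,0,0,0,0,0,0,0,0,0,0,0,0,0,0,0,0]' -1
python3 -c "
from h import *
show()"
python3 -m crank '[0,0,-3,0,0,0,0,0,-12,0,0,0,0,0,-25,0,0,0,0,0,-45,0,0,0,0,0,-70,0,0,0,0,0,-95,0,0,0,0,0,-125,0,0,0,0,0,-150,0,0,0]'
python3 -c "
from h import *
show();px,c,st=snap('wrist','l3');plan([.565,.1215,.16],0,.25)"
```

```text
clock: 37.35
ee_pos: [0.4701, -0.3993, 0.0115]
orientation: [3.14, 0.087, -0.0]
contact_force: [-0.4, -0.0, -0.9]
opening: 0.501
clock: 38.15
ee_pos: [0.4703, -0.3995, 0.0118]
orientation: [3.14, 0.087, 0.001]
contact_force: [0.4, 0.7, 5.8]
opening: 0.269
t 38.15 p [ 0.4703 -0.3995  0.0118] xax [0.998 0.055 0.   ] zax [ 0. -0. -1.] F [0.4 0.7 5.8] op 0.269 q [ 0.39  0.81  0.34  1.75 -0.4   0.65  1.01]
clock: 38.95
ee_pos: [0.4698, -0.3993, 0.1633]
orientation: [3.14, 0.086, 0.0]
contact_force: [0.5, -0.4, -0.5]
opening: 0.266
t 38.95 p [ 0.4698 -0.3993  0.1633] xax [0.998 0.055 0.   ] zax [ 0. -0. -1.] F [ 0.5 -0.4 -0.5] op 0.266 q [ 0.32  0.59  0.44  1.71 -0.31  0.91  0.94]
shift [ 121.9 -516.7    5.9] turn [-0.0032  0.2451  0.0549] deg 14.4
```

View pics/l3.png

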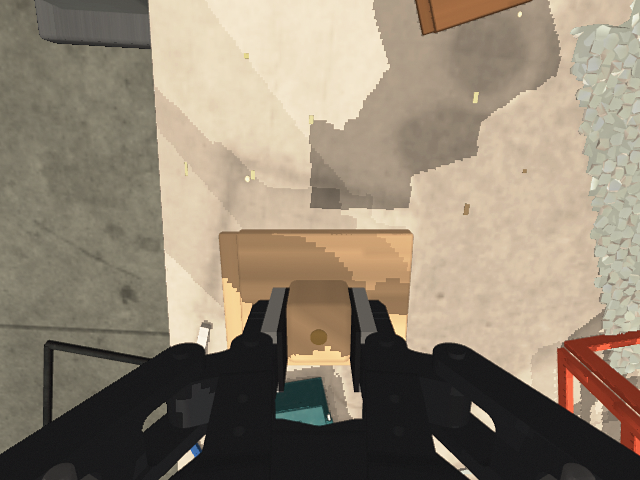

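```bash
python3 -m crank '[4,-20,-10,0,0,0.01,13,-60,-20,0,0,0.02,23,-105,-30,0,0,0.03,33,-150,-36,0,0,0.04,43,-195,-36,0,0,0.05,53,-240,-36,0,0,0.055,63,-285,-36,0,0,0.055,73,-330,-36,0,0,0.055]'
python3 -m crank '[10,-45,0,0,0.03,0,21,-90,0,0,0.08,0,31,-130,5,0,0.13,0,39,-160,15,0,0.18,0,44,-175,25,0,0.22,0,48,-183,32,0,0.25,0,48,-183,32,0,0.25,0,48,-183,32,0,0.25,0]'
python3 -c "
from h import *
show();plan([.5653,.1216,.105],0,.25)"
```

```text
clock: 39.8
ee_pos: [0.5244, -0.0637, 0.1978]
orientation: [-3.141, 0.0, 0.0]
contact_force: [0.8, -0.7, -1.1]
opening: 0.269
clock: 40.6
ee_pos: [0.5722, 0.1171, 0.1656]
orientation: [-3.117, -0.0, -0.389]
contact_force: [-1.0, -0.2, -0.6]
opening: 0.267
t 40.6 p [0.5722 0.1171 0.1656] xax [ 0.969 -0.     0.246] zax [ 0.246  0.001 -0.969] F [-1.  -0.2 -0.6] op 0.267 q [-0.65  0.42  0.41  2.01 -0.18  0.52 -0.14]
shift [-21.6  -4.5  57. ] turn [-0.0007  0.0016 -0.0001] deg 0.1
```

```bash
python3 -m crank '[-5,-2,12,0,0.0015,0,-10,-4,24,0,0.0015,0,-15,-4.5,36,0,0.0015,0,-19,-4.5,48,0,0.0015,0,-21.6,-4.5,57,0,0.0015,0,-21.6,-4.5,57,0,0.0015,0,-21.6,-4.5,57,0,0.0015,0,-21.6,-4.5,57,0,0.0015,0]'
python3 -c "
from h import *
show();px,c,st=snap('wrist','m1');plan([.5640,.1216,.0810],0,.25)"
```

```text
clock: 41.4
ee_pos: [0.566, 0.1221, 0.105]
orientation: [-3.116, 0.0, -0.394]
contact_force: [-0.3, -0.3, -1.0]
opening: 0.267
t 41.4 p [0.566  0.1221 0.105 ] xax [ 0.969 -0.     0.249] zax [ 0.249  0.001 -0.969] F [-0.3 -0.3 -1. ] op 0.267 q [-0.61  0.51  0.34  2.05 -0.24  0.37 -0.12]
shift [-7.9  0.6 22.8] turn [-0.0012 -0.0014  0.    ] deg 0.1
```

View pics/m1.png

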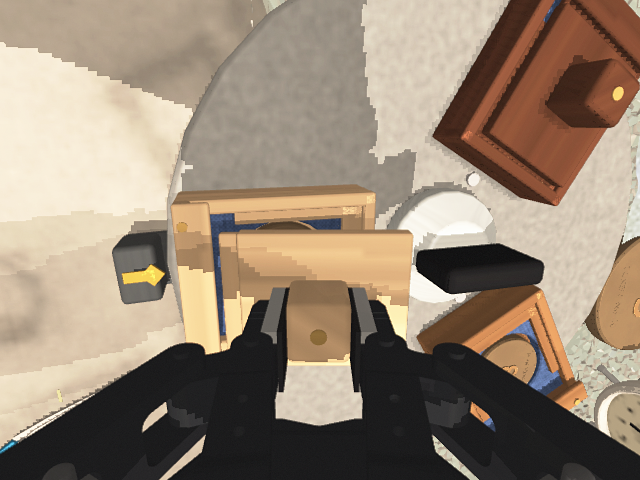

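```bash
python3 -m crank '[-1.5,0.2,4.5,0,-0.001,0,-3,0.4,9,0,-0.001,0,-4.5,0.4,13.5,0,-0.001,0,-6,0.4,18,0,-0.001,0,-7.3,0.4,21,0,-0.001,0,-7.8,0.4,22.8,0,-0.001,0,-7.8,0.4,22.8,0,-0.001,0,-7.8,0.4,22.8,0,-0.001,0]'
python3 -c "
from h import *
show();px,c,st=snap('wrist','m2');plan([.5565,.1216,.0807],0,.25)"
```

```text
clock: 42.25
ee_pos: [0.5636, 0.1218, 0.0805]
orientation: [-3.116, -0.0, -0.391]
contact_force: [-0.6, 0.4, -0.2]
opening: 0.267
t 42.25 p [0.5636 0.1218 0.0805] xax [0.969 0.    0.247] zax [ 0.247  0.001 -0.969] F [-0.6  0.4 -0.2] op 0.267 q [-0.59  0.55  0.31  2.06 -0.26  0.32 -0.1 ]
shift [-6.9  0.1 -1.9] turn [-0.0009  0.0004  0.0001] deg 0.1
```

View pics/m2.png

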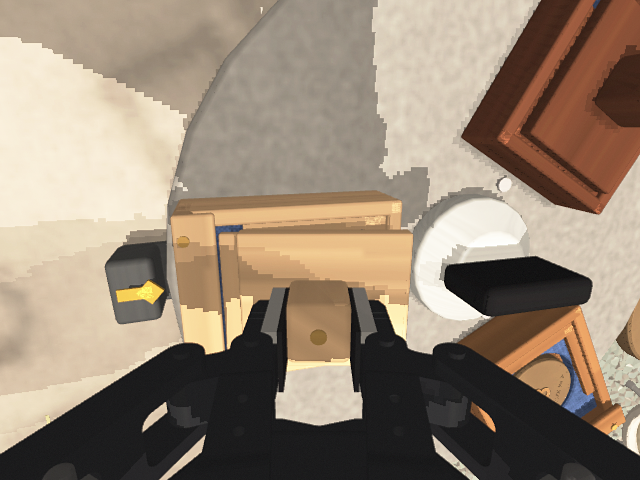

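```bash
python3 -m crank '[-1.5,0,-0.4,0,0,0,-3,0,-0.8,0,0,0,-4.5,0,-1.2,0,0,0,-6,0,-1.6,0,0,0,-6.8,0,-1.9,0,0,0,-6.8,0,-1.9,0,0,0,-6.8,0,-1.9,0,0,0,-6.8,0,-1.9,0,0,0]'
python3 -c "
from h import *
show()"
python3 -m crank '[0.2,0,0.7,0,-0.02,0,0.3,0,1.4,0,-0.04,0,0.4,0,2,0,-0.06,0,0.6,0,2.6,0,-0.08,0,0.7,0,3.3,0,-0.1,0,0.8,0,4,0,-0.12,0,0.9,0,4.6,0,-0.14,0,1,0,5.3,0,-0.16,0]'
python3 -c "
from h import *
show();px,c,st=snap('wrist','m3');plan([.5597,.1216,.0727],0,0)"
```

```text
clock: 43.1
ee_pos: [0.5565, 0.1217, 0.0805]
orientation: [-3.116, -0.0, -0.391]
contact_force: [-0.7, -0.2, -1.2]
opening: 0.272
t 43.1 p [0.5565 0.1217 0.0805] xax [0.969 0.    0.247] zax [ 0.247  0.001 -0.969] F [-0.7 -0.2 -1.2] op 0.272 q [-0.59  0.54  0.31  2.08 -0.26  0.31 -0.11]
clock: 43.9
ee_pos: [0.5588, 0.1217, 0.0756]
orientation: [-3.138, -0.001, -0.138]
contact_force: [-0.4, 0.1, -0.9]
opening: 0.266
t 43.9 p [0.5588 0.1217 0.0756] xax [0.996 0.    0.088] zax [ 0.088  0.001 -0.996] F [-0.4  0.1 -0.9] op 0.266 q [-0.53  0.6   0.29  1.94 -0.27  0.55 -0.07]
shift [0.  0.1 3. ] turn [-0.0008 -0.0878  0.0001] deg 5.0
```

View pics/m3.png

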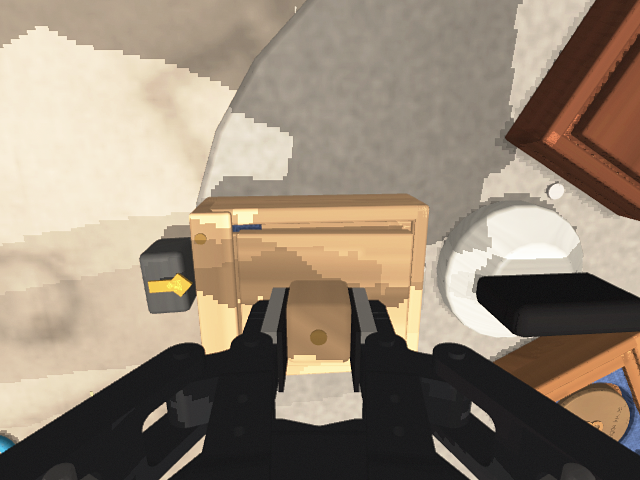

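```bash
python3 -m crank '[0.1,0,0.6,0,-0.02,0,0.1,0,1.3,0,-0.04,0,0.2,0,1.8,0,-0.055,0,0.2,0,2.3,0,-0.07,0,0.2,0,3.1,0,-0.09,0,0.2,0,3.6,0,-0.09,0,0.2,0,3.6,0,-0.09,0,0.2,0,3.6,0,-0.09,0]'
python3 -c "
from h import *
show();px,c,st=snap('wrist','m4');zoom(px,(170,150,470,380),2.5,'m4z')"
```

```text
clock: 44.75
ee_pos: [0.5593, 0.1218, 0.0727]
orientation: [-3.14, -0.001, 0.002]
contact_force: [-2.2, -0.3, 6.4]
opening: 0.267
t 44.75 p [0.5593 0.1218 0.0727] xax [ 1.     0.    -0.001] zax [-0.001  0.001 -1.   ] F [-2.2 -0.3  6.4] op 0.267 q [-0.5   0.64  0.28  1.86 -0.27  0.68 -0.06]
```

View pics/m4z.png

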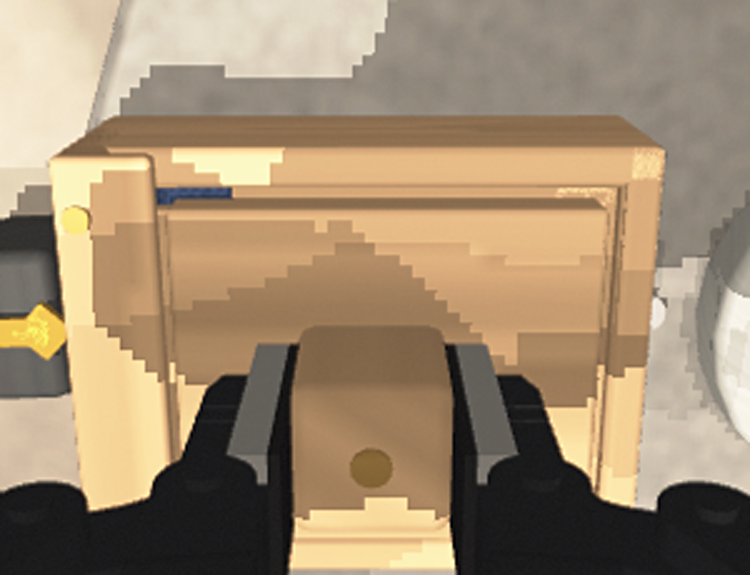

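The lid is home, with 6 N at the seated height. I'll release and check, then go to the hub with tool yaw 90 for the next clockwise turn.

```bash
python3 -m crank '[0,0,-0.5,0,0,0,0,0,-0.5,0,0,0,0,0,-0.5,0,0,0,0,0,-0.5,0,0,0,0,0,-10,0,0,0,0,0,-40,0,0,0,0,0,-80,0,0,0,0,0,-100,0,0,0]' 0
python3 -m crank '[0,0,0,0,0,-0.14,20,0,0,0,0,-0.28,40,0,0,0,0,-0.42,60,0,0,0,0,-0.56,80,0,0,0,0,-0.7,100,0,0,0,0,-0.84,100,0,0,0,0,-0.98,100,0,0,0,0,-1.12]' 0
python3 -m crank '[0,0,0,0,0,-0.14,0,0,0,0,0,-0.28,0,0,0,0,0,-0.42,0,0,0,0,0,-0.45,0,0,0,0,0,-0.45,0,0,0,0,0,-0.45,0,0,0,0,0,-0.45,0,0,0,0,0,-0.45]' 0
python3 -c "
from h import *
show();px,c,st=snap('wrist','n1');plan([.66,.1216,.073],np.radians(90))"
```

```text
clock: 45.6
ee_pos: [0.5608, 0.1217, 0.1757]
orientation: [-3.14, 0.0, -0.005]
contact_force: [-0.1, -0.1, 0.1]
opening: 0.502
clock: 46.4
ee_pos: [0.6598, 0.1213, 0.1725]
orientation: [-2.657, -1.676, 0.0]
contact_force: [-0.1, -0.2, -0.1]
opening: 0.5
clock: 47.2
ee_pos: [0.6593, 0.1218, 0.172]
orientation: [-2.222, -2.219, 0.0]
contact_force: [-1.1, 0.2, -0.4]
opening: 0.501
t 47.2 p [0.6593 0.1218 0.172 ] xax [0.001 1.    0.001] zax [-0.001  0.001 -1.   ] F [-1.1  0.2 -0.4] op 0.501 q [-0.22  0.63 -0.04  1.53  0.03  0.98  1.3 ]
shift [-0.3  0.9 99. ] turn [-0.0007 -0.0006 -0.001 ] deg 0.1
```

View pics/n1.png

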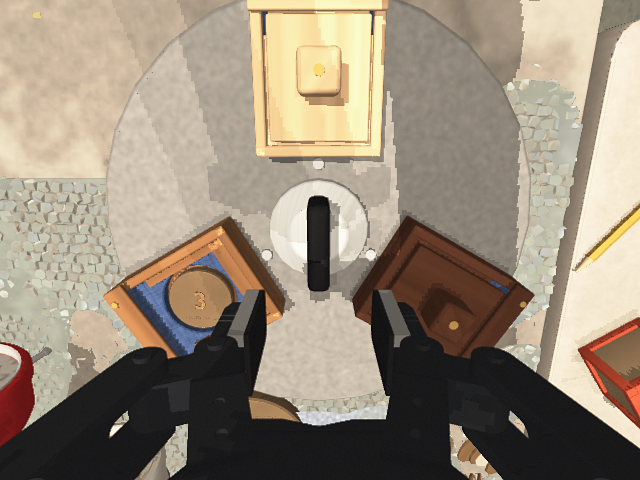

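```bash
python3 -m crank '[0,1,25,0,0,0,0,1,50,0,0,0,0,1,75,0,0,0,0,1,92,0,0,0,0,1,99,0,0,0,0,1,99,0,0,0,0,1,99,0,0,0,0,1,99,0,0,0]' 0
python3 -m crank '[0,0,0,0,0,0,0,0,0,0,0,0,0,0,0,0,0,0,0,0,0,0,0,0,0,0,0,0,0,0,0,0,0,0,0,0,0,0,0,0,0,0,0,0,0,0,0,0]' -1
python3 -m crank '[0,0,0,0,0,0.05,0,0,0,0,0,0.15,0,0,0,0,0,0.27,0,0,0,0,0,0.4,0,0,0,0,0,0.53,0,0,0,0,0,0.66,0,0,0,0,0,0.79,0,0,0,0,0,0.92]' -1
python3 -c "
from h import *
show()"
```

```text
clock: 48.05
ee_pos: [0.6612, 0.122, 0.0744]
orientation: [2.222, 2.221, 0.003]
contact_force: [0.1, 0.1, 0.0]
opening: 0.499
clock: 48.85
ee_pos: [0.6606, 0.1217, 0.0739]
orientation: [-2.222, -2.221, -0.001]
contact_force: [-1.9, -0.4, 5.4]
opening: 0.153
clock: 49.65
ee_pos: [0.6604, 0.1213, 0.0739]
orientation: [-2.979, -0.996, 0.0]
contact_force: [-2.7, -2.2, 6.5]
opening: 0.147
t 49.65 p [0.6604 0.1213 0.0739] xax [ 0.799  0.602 -0.   ] zax [-0.  0. -1.] F [-2.7 -2.2  6.5] op 0.147 q [-0.38  0.76  0.19  1.58 -0.18  0.81  0.54]
```

```bash
python3 -m crank '[0,0,0,0,0,0.13,0,0,0,0,0,0.26,0,0,0,0,0,0.39,0,0,0,0,0,0.52,0,0,0,0,0,0.65,0,0,0,0,0,0.78,0,0,0,0,0,0.91,0,0,0,0,0,1.04]'
python3 -m crank '[0,0,0,0,0,0.07,0,0,0,0,0,0.134,0,0,0,0,0,0.134,0,0,0,0,0,0.134,0,0,0,0,0,0.134,0,0,0,0,0,0.134,0,0,0,0,0,0.134,0,0,0,0,0,0.134]'
python3 -c "
from h import *
show()"
python3 -m crank '[0,0,0,0,0,0,0,0,0,0,0,0,0,0,-10,0,0,0,0,0,-45,0,0,0,0,0,-90,0,0,0,0,0,-115,0,0,0,0,0,-115,0,0,0,0,0,-115,0,0,0]' 0
python3 -c "
from h import *
show();plan([.56,.1213,.188],0)"
```

```text
clock: 50.45
ee_pos: [0.6599, 0.1212, 0.0739]
orientation: [-3.081, 0.615, 0.002]
contact_force: [-4.2, -1.4, 7.8]
opening: 0.148
clock: 51.25
ee_pos: [0.6599, 0.1212, 0.0739]
orientation: [-3.034, 0.814, 0.003]
contact_force: [-5.3, -2.1, 7.7]
opening: 0.149
t 51.25 p [0.6599 0.1212 0.0739] xax [ 0.866 -0.501 -0.002] zax [-0.001  0.001 -1.   ] F [-5.3 -2.1  7.7] op 0.149 q [-0.56  0.81  0.48  1.59 -0.46  0.85 -0.42]
clock: 52.05
ee_pos: [0.6605, 0.122, 0.1888]
orientation: [-3.033, 0.812, -0.0]
contact_force: [-1.0, -0.6, -0.3]
opening: 0.507
t 52.05 p [0.6605 0.122  0.1888] xax [ 0.866 -0.5   -0.   ] zax [ 0.001  0.001 -1.   ] F [-1.  -0.6 -0.3] op 0.507 q [-0.61  0.67  0.55  1.54 -0.39  1.04 -0.47]
shift [-86.7  50.8   0.8] turn [-1.600e-03 -2.000e-04 -5.233e-01] deg 30.0
```

```bash
python3 -m crank '[-22,13,0,0,0,-0.13,-44,26,0,0,0,-0.26,-66,39,0,0,0,-0.39,-87,51,0,0,0,-0.523,-87,51,0,0,0,-0.523,-87,51,0,0,0,-0.523,-87,51,0,0,0,-0.523,-87,51,0,0,0,-0.523]' 0
python3 -c "
from h import *
show();px,c,st=snap('wrist','o1');zoom(px,(170,150,470,380),2.5,'o1z')"
```

```text
clock: 52.85
ee_pos: [0.5601, 0.1209, 0.1877]
orientation: [-3.141, 0.003, 0.001]
contact_force: [-0.1, -0.3, 0.2]
opening: 0.501
t 52.85 p [0.5601 0.1209 0.1877] xax [ 1.    -0.002 -0.001] zax [-0.001  0.    -1.   ] F [-0.1 -0.3  0.2] op 0.501 q [-0.63  0.49  0.45  1.81 -0.26  0.91 -0.06]
```

View pics/o1z.png

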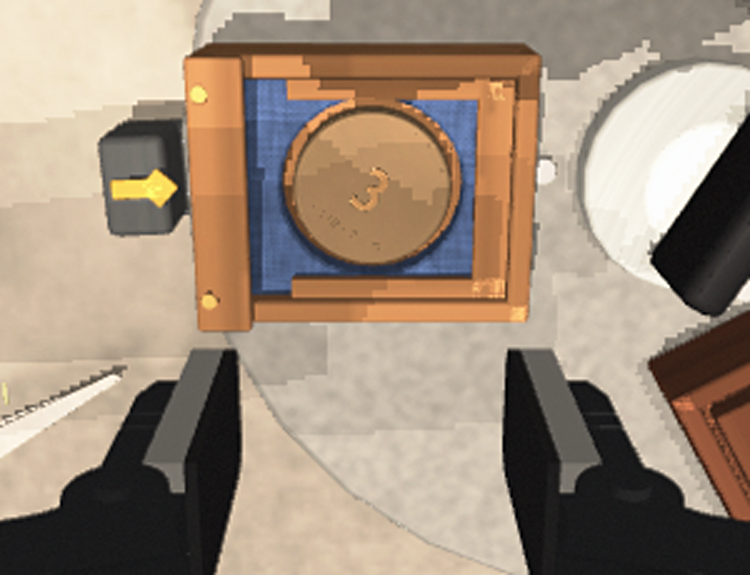

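```bash
python3 -m crank '[0,45,0,0,0,-0.04,0,93,0,0,0,-0.08,0,141,0,0,0,-0.12,1,189,0,0,0,-0.16,2,237,5,0,0,-0.2,2,285,20,0,0,-0.24,2,325,40,0,0,-0.28,2,345,60,0,0,-0.33]' 0
python3 -m crank '[0,0,12,0,0,0,0,0,22,0,0,0,0,0,22,0,0,0,0,0,22,0,0,0,0,0,22,0,0,0,0,0,22,0,0,0,0,0,22,0,0,0,0,0,22,0,0,0]' 0
python3 -c "
from h import *
show();px,c,st=snap('wrist','p1')"
```

```text
clock: 53.7
ee_pos: [0.5607, -0.2295, 0.1274]
orientation: [3.098, 0.509, -0.001]
contact_force: [1.2, 0.6, -0.5]
opening: 0.497
clock: 54.5
ee_pos: [0.5614, -0.2238, 0.1061]
orientation: [-3.098, -0.515, 0.0]
contact_force: [0.2, 0.6, 0.5]
opening: 0.498
t 54.5 p [ 0.5614 -0.2238  0.1061] xax [0.946 0.324 0.   ] zax [-0.     0.001 -1.   ] F [0.2 0.6 0.5] op 0.498 q [ 0.05  0.64  0.36  1.77 -0.3   0.79  0.89]
```

View pics/p1.png

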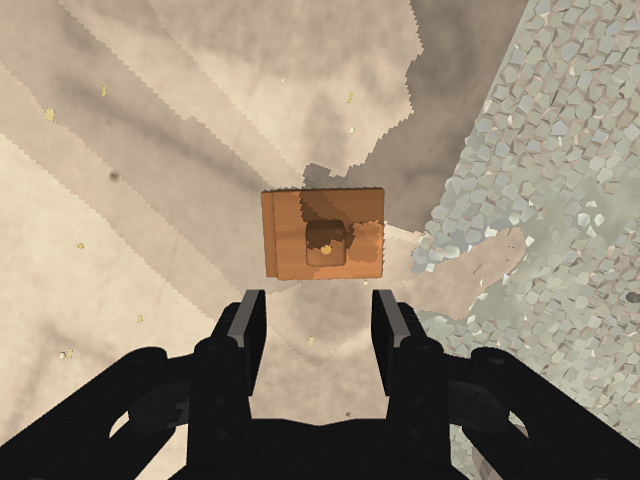

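```bash
python3 -c "
from h import *
np.set_printoptions(precision=4,suppress=True)
px,c,st=snap('wrist','p2')
for A,B in [((276,279.5),(382.5,277)),((274,191),(384,188))]:
    a,b=ray(c,A,.008),ray(c,B,.008);print(np.degrees(np.arctan2(*(b-a)[1::-1])),np.linalg.norm(b-a))
p=ray(c,(325.5,249),.034);print(p);plan([p[0],p[1],.012],np.radians(20.0))
"
```

```text
20.277442998509365 0.07166010781901082
20.387035251422287 0.06912355326139118
[ 0.5639 -0.2207  0.034 ]
shift [ 3.6 -2.1 94. ] turn [-0.0009  0.0002 -0.0197] deg 1.1
```

```bash
python3 -m crank '[2,-1,22,0,0,-0.01,3.5,-2,45,0,0,-0.022,3.5,-2,65,0,0,-0.022,3.5,-2,80,0,0,-0.022,3.5,-2,90,0,0,-0.022,3.5,-2,94,0,0,-0.022,3.5,-2,94,0,0,-0.022,3.5,-2,94,0,0,-0.022]' 0
python3 -m crank '[0,0,0,0,0,0,0,0,0,0,0,0,0,0,0,0,0,0,0,0,0,0,0,0,0,0,0,0,0,0,0,0,0,0,0,0,0,0,0,0,0,0,0,0,0,0,0,0]' -1
python3 -c "
from h import *
show()"
python3 -m crank '[0,0,-3,0,0,0,0,0,-12,0,0,0,0,0,-25,0,0,0,0,0,-45,0,0,0,0,0,-70,0,0,0,0,0,-95,0,0,0,0,0,-125,0,0,0,0,0,-150,0,0,0]'
python3 -c "
from h import *
show();px,c,st=snap('wrist','p3');plan([.565,.1214,.165],0,.25)"
```

```text
clock: 55.4
ee_pos: [0.5643, -0.2211, 0.0125]
orientation: [-3.093, -0.549, -0.001]
contact_force: [0.7, 0.1, 0.7]
opening: 0.503
clock: 56.2
ee_pos: [0.5646, -0.2211, 0.0128]
orientation: [-3.093, -0.549, -0.002]
contact_force: [-0.6, -0.2, 6.4]
opening: 0.266
t 56.2 p [ 0.5646 -0.2211  0.0128] xax [0.939 0.344 0.001] zax [ 0.001  0.    -1.   ] F [-0.6 -0.2  6.4] op 0.266 q [ 0.09  0.78  0.29  1.78 -0.36  0.63  0.94]
clock: 57.0
ee_pos: [0.5641, -0.2211, 0.1644]
orientation: [-3.093, -0.549, -0.001]
contact_force: [-0.2, -0.2, -1.4]
opening: 0.27
t 57.0 p [ 0.5641 -0.2211  0.1644] xax [0.939 0.344 0.001] zax [ 0.001  0.    -1.   ] F [-0.2 -0.2 -1.4] op 0.27 q [ 0.02  0.56  0.39  1.74 -0.27  0.89  0.87]
shift [ 116.9 -323.2    2.9] turn [-0.0414  0.2412  0.3492] deg 24.4
```

View pics/p3.png

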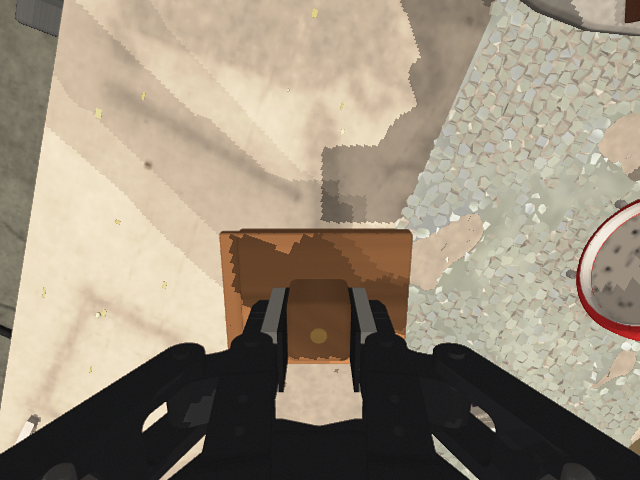

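```bash
python3 -m crank '[7,-20,-6,0,0,0.03,22,-60,-18,0,0,0.08,37,-102,-28,0,0,0.13,52,-144,-34,0,0,0.18,67,-186,-34,0,0,0.24,82,-228,-34,0,0,0.3,97,-268,-34,0,0,0.349,110,-305,-34,0,0,0.349]'
python3 -m crank '[1,-8,6,0,0.06,0,3,-16,12,0,0.12,0,3,-22,20,0,0.18,0,3,-22,28,0,0.23,0,3,-22,34,0,0.25,0,3,-22,34,0,0.25,0,3,-22,34,0,0.25,0,3,-22,34,0,0.25,0]'
python3 -c "
from h import *
show();plan([.5653,.1214,.106],0,.25)"
```

```text
clock: 57.85
ee_pos: [0.5619, 0.1057, 0.1969]
orientation: [-3.14, -0.003, -0.0]
contact_force: [0.9, -0.2, -0.8]
opening: 0.266
clock: 58.65
ee_pos: [0.5659, 0.1253, 0.1629]
orientation: [-3.116, -0.003, -0.392]
contact_force: [0.6, 0.6, -0.3]
opening: 0.267
t 58.65 p [0.5659 0.1253 0.1629] xax [0.969 0.002 0.248] zax [ 0.248  0.002 -0.969] F [ 0.6  0.6 -0.3] op 0.267 q [-0.72  0.42  0.46  2.02 -0.23  0.51 -0.12]
shift [-14.7   4.   55. ] turn [-0.0017 -0.0002  0.0016] deg 0.1
```

```bash
python3 -m crank '[-3.5,2,12,-0.001,0,0.001,-7,4,24,-0.001,0,0.001,-10,4,36,-0.001,0,0.001,-13,4,48,-0.001,0,0.001,-14.7,4,55,-0.001,0,0.001,-14.7,4,55,-0.001,0,0.001,-14.7,4,55,-0.001,0,0.001,-14.7,4,55,-0.001,0,0.001]'
python3 -c "
from h import *
show();px,c,st=snap('wrist','q1');plan([.5640,.1214,.0819],0,.25)"
```

```text
clock: 59.45
ee_pos: [0.565, 0.1215, 0.1057]
orientation: [-3.116, -0.002, -0.392]
contact_force: [0.3, 0.1, -0.5]
opening: 0.271
t 59.45 p [0.565  0.1215 0.1057] xax [0.969 0.001 0.248] zax [ 0.248  0.001 -0.969] F [ 0.3  0.1 -0.5] op 0.271 q [-0.64  0.52  0.39  2.05 -0.29  0.38 -0.06]
shift [-6.8  0.1 22.8] turn [-0.0008 -0.0004  0.0011] deg 0.1
```

View pics/q1.png

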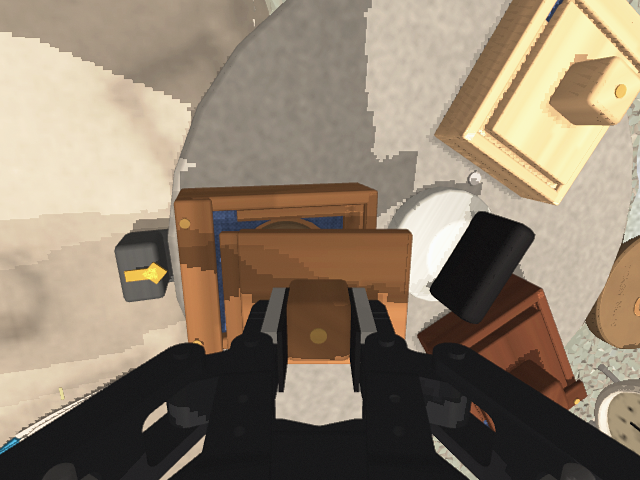

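```bash
python3 -c "
from h import *
px,c,st=snap('wrist','q2');zoom(px,(410,250,640,460),3,'q2z');px,c,st=snap('scene','q2s');zoom(px,(180,150,380,290),4,'q2sz')"
```

```text
(no output)
```

View pics/q2z.png

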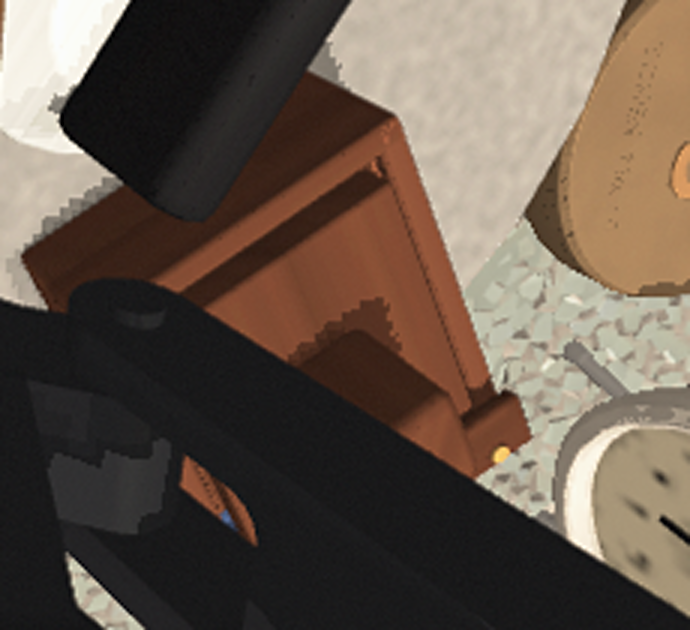

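View pics/q2sz.png

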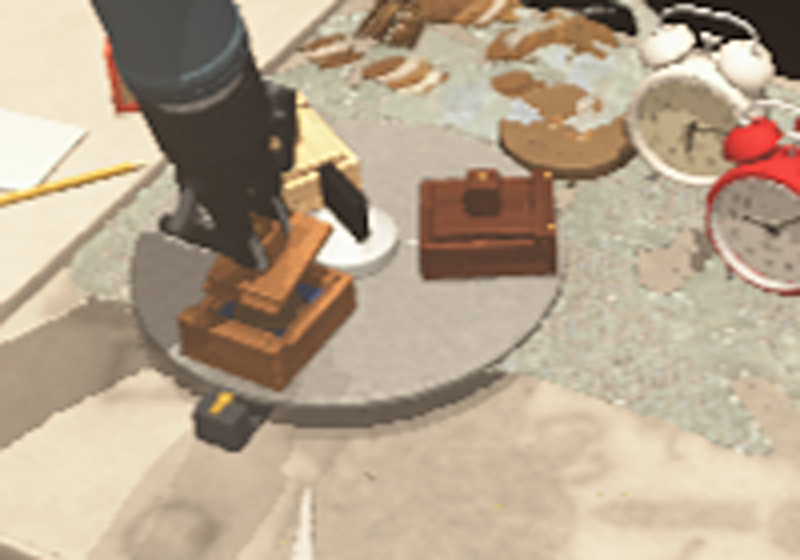

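Dark lid is fine. I'll continue: lower to the pre-slide pose.

```bash
python3 -m crank '[-1.5,0,4.5,0,0,0,-3,0,9,0,0,0,-4.5,0,13.5,0,0,0,-5.5,0,18,0,0,0,-6.3,0,21,0,0,0,-6.8,0,22.8,0,0,0,-6.8,0,22.8,0,0,0,-6.8,0,22.8,0,0,0]'
python3 -c "
from h import *
show();px,c,st=snap('wrist','q3');plan([.5565,.1214,.0816],0,.25)"
```

```text
clock: 60.4
ee_pos: [0.5636, 0.1213, 0.0814]
orientation: [-3.117, -0.002, -0.391]
contact_force: [-0.4, -0.4, -0.6]
opening: 0.27
t 60.4 p [0.5636 0.1213 0.0814] xax [0.969 0.001 0.247] zax [ 0.247  0.    -0.969] F [-0.4 -0.4 -0.6] op 0.27 q [-0.61  0.56  0.35  2.06 -0.32  0.33 -0.05]
shift [-6.9 -0.1 -1.8] turn [-0.0004  0.0004  0.0011] deg 0.1
```

View pics/q3.png

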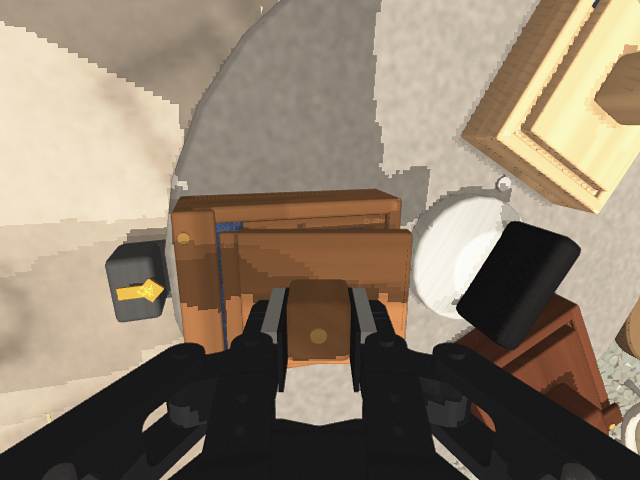

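```bash
python3 -m crank '[-1.5,0,-0.4,0,0,0,-3,0,-0.8,0,0,0,-4.5,0,-1.2,0,0,0,-6,0,-1.6,0,0,0,-6.9,0,-1.9,0,0,0,-6.9,0,-1.9,0,0,0,-6.9,0,-1.9,0,0,0,-6.9,0,-1.9,0,0,0]'
python3 -c "
from h import *
show()"
python3 -m crank '[0.2,0,0.7,0,-0.02,0,0.3,0,1.4,0,-0.04,0,0.4,0,2,0,-0.06,0,0.6,0,2.6,0,-0.08,0,0.7,0,3.3,0,-0.1,0,0.8,0,4,0,-0.12,0,0.9,0,4.6,0,-0.14,0,1,0,5.3,0,-0.16,0]'
python3 -c "
from h import *
show();px,c,st=snap('wrist','q4')"
```

```text
clock: 61.25
ee_pos: [0.5564, 0.1213, 0.0815]
orientation: [-3.117, -0.002, -0.391]
contact_force: [0.6, 1.0, -1.6]
opening: 0.266
t 61.25 p [0.5564 0.1213 0.0815] xax [0.969 0.001 0.247] zax [ 0.247  0.    -0.969] F [ 0.6  1.  -1.6] op 0.266 q [-0.62  0.55  0.35  2.08 -0.32  0.32 -0.05]
clock: 62.05
ee_pos: [0.5587, 0.1213, 0.0766]
orientation: [-3.138, -0.002, -0.138]
contact_force: [-0.2, -0.2, -1.4]
opening: 0.265
t 62.05 p [0.5587 0.1213 0.0766] xax [0.996 0.001 0.088] zax [ 0.088  0.    -0.996] F [-0.2 -0.2 -1.4] op 0.265 q [-0.57  0.61  0.34  1.94 -0.32  0.56 -0.03]
```

View pics/q4.png

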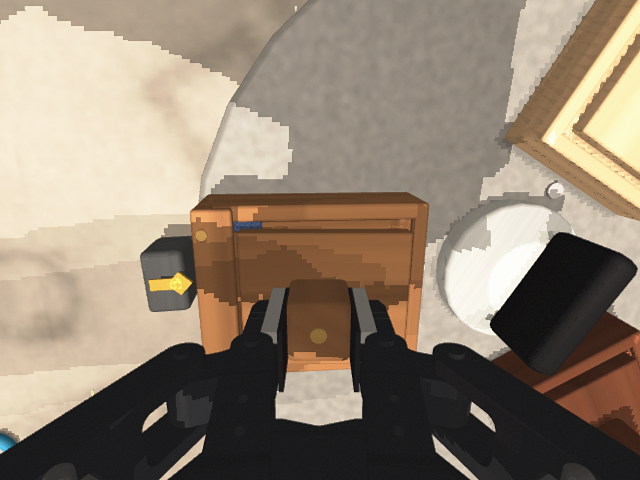

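```bash
python3 -m crank '[0.1,0,0.6,0,-0.02,0,0.1,0,1.3,0,-0.04,0,0.2,0,1.8,0,-0.055,0,0.2,0,2.3,0,-0.07,0,0.2,0,3.1,0,-0.09,0,0.2,0,3.6,0,-0.09,0,0.2,0,3.6,0,-0.09,0,0.2,0,3.6,0,-0.09,0]'
python3 -c "
from h import *
show();px,c,st=snap('wrist','q5');zoom(px,(170,150,470,380),2.5,'q5z')"
```

```text
clock: 62.9
ee_pos: [0.5592, 0.1213, 0.0738]
orientation: [-3.141, -0.002, 0.002]
contact_force: [-3.4, -1.2, 6.6]
opening: 0.266
t 62.9 p [0.5592 0.1213 0.0738] xax [ 1.     0.001 -0.001] zax [-0.001  0.    -1.   ] F [-3.4 -1.2  6.6] op 0.266 q [-0.54  0.65  0.33  1.86 -0.32  0.68 -0.02]
```

View pics/q5z.png

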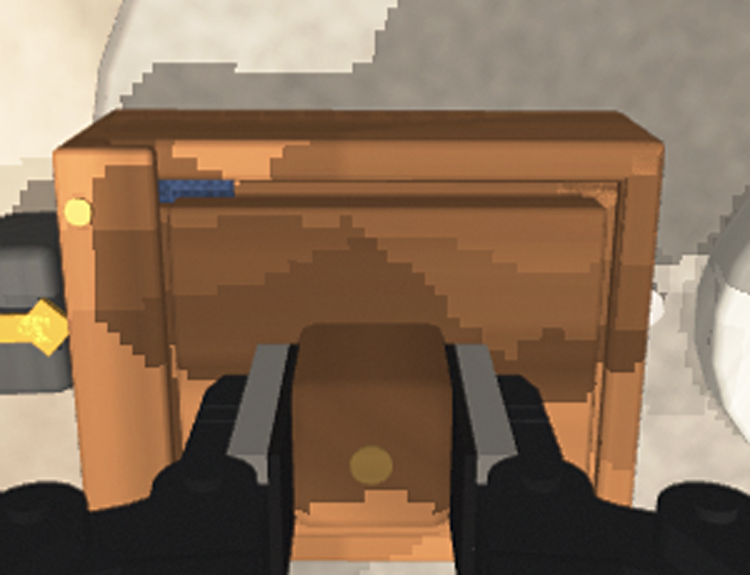

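```bash
python3 -m crank '[0,0,-0.5,0,0,0,0,0,-0.5,0,0,0,0,0,-0.5,0,0,0,0,0,-0.5,0,0,0,0,0,-10,0,0,0,0,0,-40,0,0,0,0,0,-80,0,0,0,0,0,-120,0,0,0]' 0
python3 -m crank '[20,0,-30,0,0,0,50,0,-60,0,0,0,70,0,-80,0,0,0,70,0,-80,0,0,0,70,0,-80,0,0,0,70,0,-80,0,0,0,70,0,-80,0,0,0,70,0,-80,0,0,0]' 0
python3 -c "
from h import *
show();px,c,st=snap('wrist','r1');px,c,st=snap('scene','r1s');zoom(px,(180,150,380,290),4,'r1sz');snap('side','r1d')"
```

```text
clock: 63.75
ee_pos: [0.5589, 0.1211, 0.1948]
orientation: [3.141, 0.001, -0.002]
contact_force: [0.2, 0.4, 0.9]
opening: 0.494
clock: 64.55
ee_pos: [0.6284, 0.1215, 0.2723]
orientation: [3.141, 0.002, -0.004]
contact_force: [-0.0, 0.3, -0.2]
opening: 0.501
t 64.55 p [0.6284 0.1215 0.2723] xax [ 1.     0.001 -0.002] zax [-0.002 -0.    -1.   ] F [-0.   0.3 -0.2] op 0.501 q [-0.56  0.51  0.43  1.54 -0.23  1.14 -0.08]
```

View pics/r1.png

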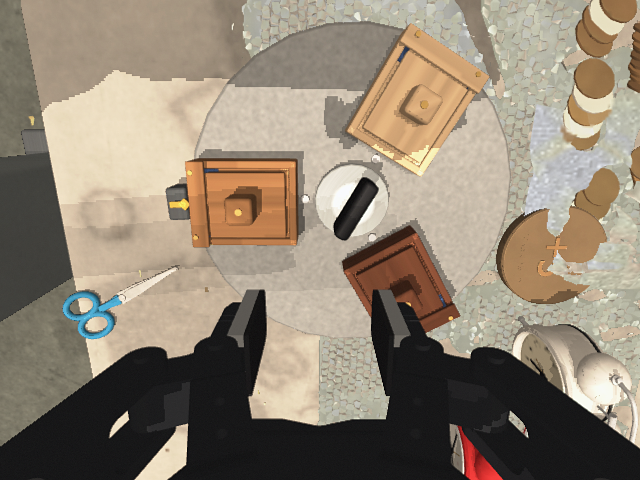

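View pics/r1d.png

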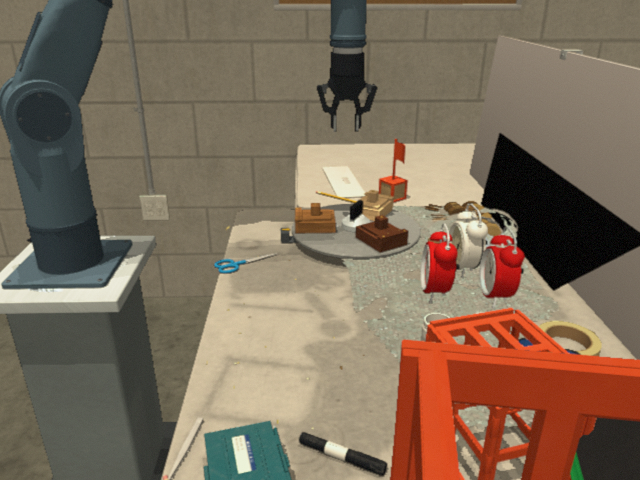

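```bash
python3 -c "
from h import *
px,c,st=snap('wrist','r2');H=np.array([.66,.1215])
for n,u in [('med',(238,212)),('light',(424,104)),('dark',(409,306))]:
    p=ray(c,u,.095)[:2]-H;print(n,np.linalg.norm(p),np.degrees(np.arctan2(p[1],p[0])))
zoom(px,(330,10,500,350),1.7,'r2z');px,c,st=snap('scene','r3');zoom(px,(180,130,480,300),2.6,'r3z')"
```

```text
med 0.10052148780988505 179.9974481924242
light 0.10083098866010057 59.59772832974854
dark 0.10180569894622564 -59.920272797343365
```

View pics/r3z.png

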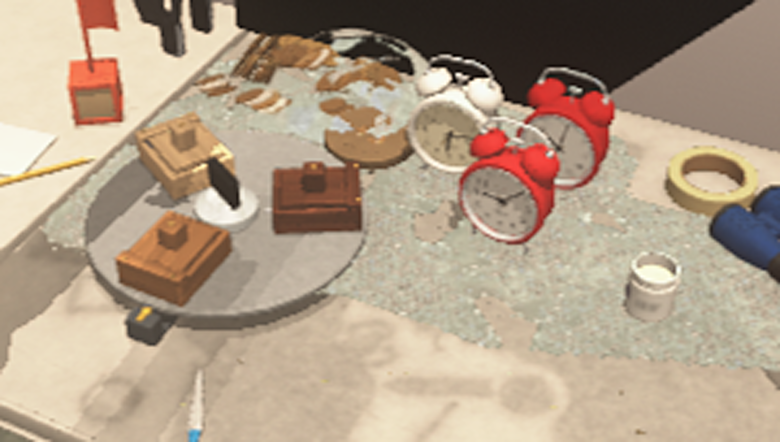

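The three pulls lie 100.5 to 101.8 mm from the hub at 180°, 59.6° and −59.9°, so all the lids are home. The jar is upright. Handing in.

```bash
python3 -c "
from h import *
show();print(r.finish_job())"
```

```text
t 64.8 p [0.6292 0.1214 0.2729] xax [ 1.     0.001 -0.001] zax [-0.001  0.    -1.   ] F [-0.  -1.  -0.4] op 0.499 q [-0.56  0.51  0.43  1.54 -0.23  1.14 -0.08]
the job is handed in; nothing more can be done
None
```

The medallion is in the dark case's pocket and all three lids (light, medium and dark) are home in their own cases. The job was handed in at 64.8 s of the 210 s allowed; handing in gives no verdict.

- **What I did:** I turned the dial to bring the dark, light and medium cases to the pointer in turn. The medallion and dark lid went in first, then the light lid, then the medium lid. Each lid was slid tongue-first under the lip at about 0.25 rad and lowered flat.
- **Seating:** All three lids met 6 to 9 N at the expected seated height, with the tool level.
- **Position:** After release, the pulls measured 100.5 mm (medium), 100.8 mm (light) and 101.8 mm (dark) from the hub. They stood at 180.0°, 59.6° and −59.9°, within about 2 mm of the expected 100 mm and 120° spacing.
- **Other checks:** The jar is upright and the gripper is clear of everything. The medallion looked flat in its pocket just before the dark lid went on. I could not see it after that.
- **What disagreed:** One set of lid positions, from a wrist picture taken while the arm was still settling, was about 1 cm off. I measured again at rest before each grasp. Estimates of the case's middle along x varied by up to 4 mm between edges, so I used their average together with the hub position.

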